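Put the two stacking towers back together

TASK

Put the two wooden stacking towers back together where their bases stand: thread the three rings on the post of the round base and the two square slabs on the post of the square base, each tower with its largest piece at the bottom and its smallest on top, every piece lying flat on the one below. Line the square slabs up with the edges of their base, and leave the tractor, the cup and the crimson cylinder where they stand.

Things in the scene. Friction and masses are not known exactly. Their poses are not given: they have to be found in the camera images.
- round_base: Base of the ring tower, plain beech: a round disc 84 mm across and 14 mm thick, with a fixed upright post in its centre, 12 mm thick, tapering over its last 8 mm to a 6 mm tip; the top of the post is 70 mm above the bench. Loose, about 220 g. Origin: centre of the disc's underside; z up along the post.
- square_base: Base of the square tower, plain beech: a square board 84 x 84 mm, 14 mm thick, with a fixed upright post in its centre, 12 mm thick, tapering over its last 8 mm to a 6 mm tip; the top of the post is 56 mm above the bench. Loose, about 220 g. Origin: centre of the board's underside; x and y parallel to its edges, z up along the post.
- large_ring: Large flat ring of plain beech, 68 mm outside diameter, 16 mm thick, 24 mm hole, 35 to 55 g. Starts lying flat on the bench top. Origin: centre of its underside, z up the hole's axis.
- middle_ring: Middle flat ring of plain beech, 55 mm outside diameter, 16 mm thick, 24 mm hole, 23 to 37 g. Starts lying flat on the bench top. Origin: centre of its underside, z up the hole's axis.
- small_ring: Small flat ring of plain beech, 42 mm outside diameter, 16 mm thick, 24 mm hole, 16 to 26 g. Starts lying flat on the bench top. Origin: centre of its underside, z up the hole's axis.
- large_square: Large square slab of plain beech, 64 x 64 mm, 16 mm thick, with a 24 mm round hole through its centre, 37 to 59 g. Starts lying flat on the bench top. Origin: centre of its underside, z up the hole's axis; x and y parallel to its edges.
- small_square: Small square slab of plain beech, 48 x 48 mm, 16 mm thick, with a 24 mm round hole through its centre, 19 to 31 g. Starts lying flat on the bench top. Origin: centre of its underside, z up the hole's axis; x and y parallel to its edges.
- toy_tractor: Blue toy tractor, loose, about 100 mm long (bonnet towards its -x), 64 mm wide, 68 mm high. Origin: on the bench under its middle. Leave it where it stands.
- crimson_cylinder: Crimson solid wooden cylinder block standing on end, loose, 38 mm across, 58 mm high. Origin: centre of its underside. Leave it where it stands.
- orange_cup: Translucent orange plastic cup standing upright, loose and light, 68 mm across the rim, 68 mm high. Origin: centre of its underside. Leave it where it stands.

How it is judged:
By the outcome, as a careful person would: the job done as asked, in the order asked, and still so for the second after the job is handed in, with the robot touching nothing.
It also fails if it takes over 128 s, if anything falls off the work surface, if the arm or the gripper's body presses on something with over 40 N, if the wrist force passes 120 N, or if a joint passes its speed limit or range.

ROBOT

A 6-joint arm with a two-finger parallel gripper is mounted at the origin on the work surface. World frame = base frame: x ahead of the robot, y to its left, z up, the work surface at z = 0. Lengths are in m, angles in degrees, forces in N, time in s.
With the tool pointing down it reaches from about 0.4 to 0.925 m from the base axis. Payload 12.5 kg.
Tool frame: the origin (TCP) lies midway between the tips of the shut fingers; the grasp point (between the pads) lies 19 mm behind it; z points along the fingers, y is the line along which they close (so a half turn about z gives the same grasp; the last joint's range is limited). The gripper opens to 95 mm and grips with 3 to 60 N. Pads are 20 mm wide; open, the fingers measure 119 mm over their backs; the gripper's body (75 mm by 180 mm) begins 59 mm behind the grasp point.
Start: joints at [63.507, 28.126, 89.318, -0, 62.55, -6.05], TCP at [0.218, 0.586, 0.215] pointing down, gripper open.
Joint ranges: [-177.58, 177.58], [-47.91, 125.51], [2.72, 160], [-65.01, 245.01], [3.68, 167.84], [-153.87, 153.87]. Speed limits (degrees/s): [127.2, 127.2, 159.86, 180, 180, 180].

INTERFACE

Orientations are given as [roll, pitch, yaw] about the fixed x, y, z axes, in that order (R = Rz(yaw) Ry(pitch) Rx(roll)).
In Python, from rig import sensors, viewer, sign_off gives the robot as it stands.
- The arm moves only by the tool carry_out, never from a script. Its argument "commands" is a list of rows, each an object of numbers: "dx", "dy", "dz": the shift along the tool's x, y, z each as a share of 0.1 m, from -1 to 1; "ax", "ay", "az": the turn, a rotation vector about the tool's x, y, z each as a share of 180 degrees, from -1 to 1; "hand": the closure in counts, from 0 (fully open) to 255 (shut). A call has 1 to 8 rows; each row is the pose to reach, as a shift and turn from the pose commanded when the call began, along the tool's axes at that moment, turning the shorter way round; what a row does not reach only later rows make up. A row lasts 1/10 s, in which the tool goes at most 50 mm and 8.59 degrees, less where a joint would pass 70% of its speed; a pose out of reach is approached as far as the arm can. A call with a number of a shift or a turn outside -1 to 1 is refused whole. A call with a gripper value outside its range is refused whole. The fingers move at their own pace and stop on an object; "grip_force" is the grip in N (left out, the last holds). Time passes only in rows, so rows that repeat a pose let the fingers close. It gives the time, the measured TCP pose, the force, the opening and the grip force at its end, in the units of the state.
- sensors.get_state(): the state, without advancing time (a new reading comes with each control period).
- viewer.grab_frame(name): name is "scene" or "top" or "wrist"; returns the picture (384x512x3 uint8, red, green, blue); there is no depth.
- viewer.camera_params(name): a dict with "fx", "fy", "cx", "cy" (pixels), "origin" and "attitude" of the camera in the world. Camera axes: x right, y down, z forward; pixel columns grow to the right and rows downward; lengths in m; the calibration is good to about 2 mm. A picture is of the moment at which its call begins: read the wrist's pose just before it. camera_params takes no time and is no camera call; for the wrist camera it gives the pose at the moment of the call.
- sign_off(): hands the job in; it is judged then, once.
The state is a dict: "t": time; "qpos": joint angles; "dq": joint speeds; "joint_torque": joint torques, N m; "position": TCP position; "ee_rot": TCP orientation; "wrist_force": force on the tool from outside, world axes, zero at the start; "moment": the same for the moment, N m; "grip_width": finger opening in m; "finger_force": force on a finger pad.
Only numpy, scipy, OpenCV 4.12 (cv2) and the standard library are available. Lean on these libraries where they do the work, as an engineer would, in place of code of your own. Each camera call takes 0.05 s, during which the arm holds its last target. There are 200 camera calls.

## Working session

There is one attempt and no reset: what is moved stays moved. The work goes in short steps, Python scripts to look and compute and a tool call to move; the robot and the scene stay as the last step left them, time stands still between calls to the robot, and variables do not carry over. Pictures are saved under pics/ and viewed, at most 14 in all, crops included, and the job is handed in when it is done.

Besides the shell and the picture viewer there is one more tool, called after ">>>" by a JSON object that holds its "api" and its "payload", one argument or row to a line. carry_out: Moves the arm, as the interface text tells. Shift numbers are shares of 0.1 m and turn numbers shares of 180 degrees, none past 1 either way. Its arguments: {"type":"object","properties":{"commands":{"type":"array"},"grip_force":{"type":"number"}},"required":["commands"]}

```bash
ls; mkdir -p pics; python3 - <<'E'
from rig import sensors, viewer
import cv2
print(sensors.get_state())
for n in("scene","top"):
    cv2.imwrite(f"pics/{n}0.png",cv2.resize(viewer.grab_frame(n)[:,:,::-1],(800,600),interpolation=cv2.INTER_CUBIC)); print(viewer.camera_params(n))
print(viewer.camera_params("wrist"))
E
```

```text
pics
{'t': 0.0, 'qpos': array([ 6.35064393e+01,  2.81643242e+01,  8.93515669e+01,  4.97147531e-04,
        6.25505669e+01, -6.05048848e+00]), 'dq': array([ 6.48713241e-02,  4.08389075e-02, -5.62534055e-02, -7.56507669e-02,
       -1.08755556e-01,  4.67060439e-05]), 'joint_torque': array([-8.68092211e-04, -6.12651229e+01, -2.58197790e+01,  6.93564001e-02,
        4.81620943e-02, -5.22923324e-05]), 'position': array([0.21815754, 0.58540985, 0.21405118]), 'ee_rot': array([-1.79933959e+02, -7.44344334e-03,  1.59556694e+02]), 'wrist_force': array([ 0.40222441, -0.21366042,  0.15201245]), 'moment': array([ 0.04419765, -0.01298818, -0.00939566]), 'finger_force': 0.0, 'grip_width': 0.09517484220345312}
{'fx': 401.55670257279627, 'fy': 401.55670257279627, 'cx': 256.0501122479315, 'cy': 192.26737060952698, 'origin': array([ 0.88761556, -0.50164164,  0.79066739]), 'attitude': array([-140.31393262,   -0.89683897,   35.84651552])}
{'fx': 356.4998913233712, 'fy': 356.4998913233712, 'cx': 254.24315968835057, 'cy': 190.31853404678853, 'origin': array([0.33576757, 0.01753748, 1.01704104]), 'attitude': array([-168.29569411,   -0.28102776,  -93.33337588])}
{'fx': 332.80917048830446, 'fy': 332.80917048830446, 'cx': 254.79851793838733, 'cy': 191.89075340101564, 'origin': array([0.13891666, 0.61479059, 0.38348652]), 'attitude': array([1.62667179e+02, 1.13745418e-02, 6.95981832e+01])}
```

View pics/top0.png

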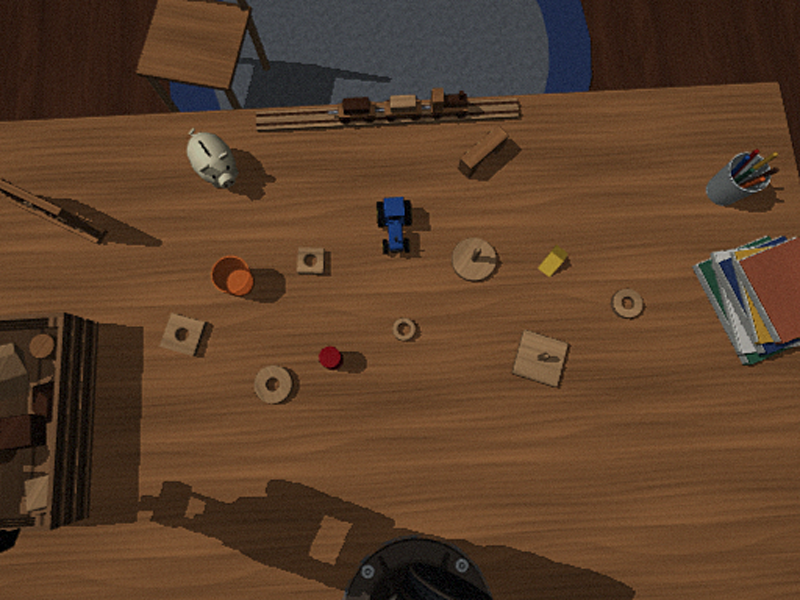

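View pics/scene0.png

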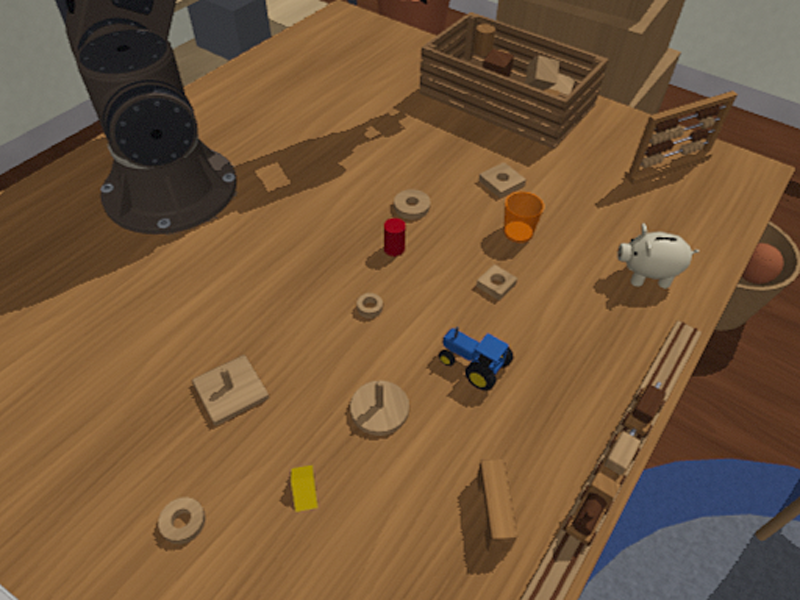

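The two views agree. In the top view (800x600) I read:
- round base (475,259) and square base (541,358)
- large ring (273,384), middle ring (628,304), small ring (404,329)
- large square (185,334) and small square (311,261)

The yellow block is near the round base. I'll enlarge the crops next.

```bash
cat > h.py <<'E'
import numpy as np, cv2
from rig import sensors, viewer
from scipy.spatial.transform import Rotation as R
def ray(cp,u,v):
    d=R.from_euler('xyz',cp['attitude'],degrees=True).as_matrix()@np.array([(u-cp['cx'])/cp['fx'],(v-cp['cy'])/cp['fy'],1])
    return np.array(cp['origin']),d
def toplane(cp,u,v,z):
    o,d=ray(cp,u,v); return o+d*(z-o[2])/d[2]
def proj(cp,P):
    q=(np.atleast_2d(P)-cp['origin'])@R.from_euler('xyz',cp['attitude'],degrees=True).as_matrix()
    return np.c_[cp['fx']*q[:,0]/q[:,2]+cp['cx'],cp['fy']*q[:,1]/q[:,2]+cp['cy']]
def circ(x,y,z,r,n=48):
    a=np.linspace(0,2*np.pi,n); return np.c_[x+r*np.cos(a),y+r*np.sin(a),0*a+z]
def sq(x,y,z,s,yaw):
    a=np.radians(yaw+45+90*np.arange(5)); return np.c_[x+s/2**.5*np.cos(a),y+s/2**.5*np.sin(a),0*a+z]
def crop(img,u0,v0,w,h,k):
    return cv2.resize(np.ascontiguousarray(img[v0:v0+h,u0:u0+w,::-1]),None,fx=k,fy=k,interpolation=cv2.INTER_CUBIC)
E
python3 - <<'E'
from h import *
cp=viewer.camera_params("top")
f=np.mean([viewer.grab_frame("top").astype(float) for _ in range(4)],0)
np.save("top.npy",f)
g=np.clip(f*1.6,0,255).astype(np.uint8)
cv2.imwrite("pics/cL.png",crop(g,95,145,195,120,4)); cv2.imwrite("pics/cR.png",crop(g,235,130,190,130,4))
for n,u,v,z in [("rb",475,259,.014),("sb",541,358,.014),("LR",273,384,.016),("MR",628,304,.016),("SR",404,329,.016),("LS",185,334,.016),("SS",311,261,.016),("cyl",331,357,.058),("cup",232,272,.04),("tr",395,225,.04),("yel",553,262,.03)]:
    print(n,toplane(cp,u*.64-.18,v*.64-.18,z).round(3))
E
```

```text
rb [ 0.608 -0.148  0.014]
sb [ 0.417 -0.251  0.014]
LR [0.399 0.231 0.016]
MR [ 0.506 -0.421  0.016]
SR [ 0.484 -0.008  0.016]
LS [0.497 0.388 0.016]
SS [0.621 0.157 0.016]
cyl [0.436 0.122 0.058]
cup [0.602 0.297 0.04 ]
tr [ 0.674 -0.002  0.04 ]
yel [ 0.59  -0.288  0.03 ]
```

View pics/cL.png

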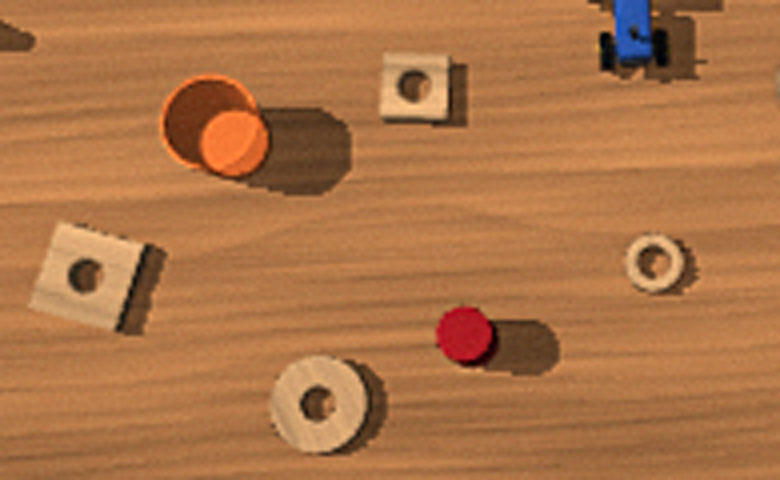

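View pics/cR.png

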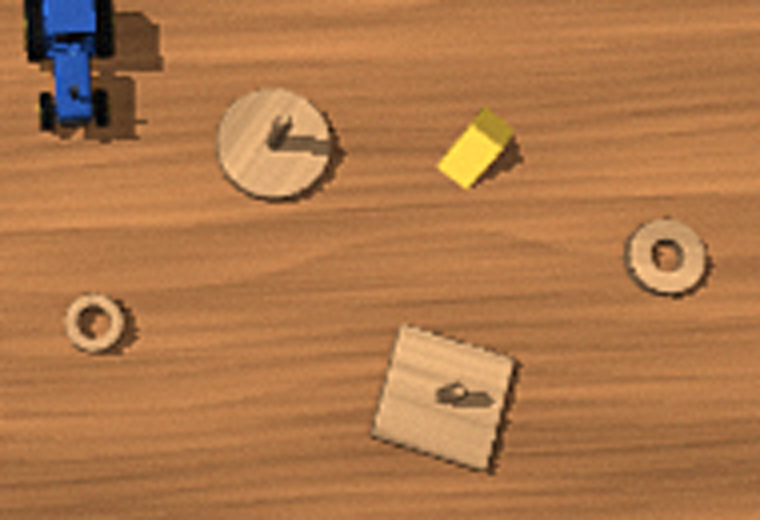

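The crops show everything clearly. Pixels in the 4x crops:
- **Left crop:** large square corners (62,224), (145,243), (116,331), (30,308). Small square corners (384,53), (450,55), (448,122), (380,120). Large ring (320,404), small ring (655,263).
- **Right crop:** round base (275,144), square base corners (403,325), (518,357), (491,471), (374,436), middle ring (666,257).

Next I'll refine these by segmentation.

```bash
cat > seg.py <<'E'
from h import *
from scipy.optimize import least_squares
def fit(cp,f,name,x,y,z,size,square,m=14):
    """Largest pale blob near x,y -> fitted top-face centre (and yaw) on plane z."""
    hs=cv2.cvtColor(np.clip(f*1.6,0,255).astype(np.uint8),cv2.COLOR_RGB2HSV)
    mask=((hs[:,:,1]<125)&(hs[:,:,2]>110)).astype(np.uint8)
    c=proj(cp,[x,y,z])[0]; r=int(np.ptp(proj(cp,circ(x,y,z,size*.5))[:,0])/2*(1.6 if square else 1.25))+2
    k=np.zeros_like(mask); cv2.circle(k,(int(c[0]),int(c[1])),r,1,-1); mask=mask*k
    cs,_=cv2.findContours(mask,cv2.RETR_EXTERNAL,cv2.CHAIN_APPROX_NONE)
    hull=cv2.convexHull(max(cs,key=cv2.contourArea))
    # densify + to plane
    if square:
        q=cv2.minAreaRect(np.array([toplane(cp,*p,z)[:2]*1000 for p in hull[:,0]],np.float32))
        out=(np.array(q[0])/1000,np.array(q[1]),q[2])
    else:
        P=np.array([toplane(cp,*p,z)[:2] for p in hull[:,0]])
        s=least_squares(lambda a:np.hypot(*(P-a[:2]).T)-a[2],[x,y,size/2],loss='soft_l1',f_scale=.001).x
        out=(s[:2],s[2]*2000)
    print(name,*[np.round(o,4 if i==0 else 1) for i,o in enumerate(out)]); return out
E
python3 - <<'E'
from seg import *
cp=viewer.camera_params("top"); f=np.load("top.npy")
L=lambda u,v:(u/4+95-.375,v/4+145-.375); Rr=lambda u,v:(u/4+235-.375,v/4+130-.375)
for n,F,pts,z in [("LS",L,[(62,224),(145,243),(116,331),(30,308)],.016),("SS",L,[(384,53),(450,55),(448,122),(380,120)],.016),("SB",Rr,[(403,325),(518,357),(491,471),(374,436)],.014)]:
    P=np.array([toplane(cp,*F(*p),z)[:2] for p in pts]); e=np.roll(P,-1,0)-P
    print(n,P.mean(0).round(4),(np.hypot(*e.T)*1000).round(1),(np.degrees(np.arctan2(e[:,1],e[:,0]))%90).round(1))
for n,F,p,z in [("LR",L,(320,404),.016),("SR",L,(655,263),.016),("RB",Rr,(275,144),.014),("MR",Rr,(666,257),.016),("posttipR",Rr,(284,122),.07),("posttipS",Rr,(460,390),.056),("hLS",L,(85,275),.016),("hSS",L,(415,86),.016),("hMR",Rr,(668,257),.016),("hLR",L,(319,403),.016)]:
    print(n,toplane(cp,*F(*p),z).round(4))
print()
for a in [("RB",.608,-.148,.014,.084,0),("SB",.417,-.251,.014,.084,1),("LR",.399,.231,.016,.068,0),("MR",.506,-.421,.016,.055,0),("SR",.484,-.008,.016,.042,0),("LS",.497,.388,.016,.064,1),("SS",.621,.157,.016,.048,1)]: fit(cp,f,*a)
E
```

```text
LS [0.4975 0.3923] [61.4 64.4 63.6 62.4] [73.8 72.4 72.  70.4]
SS [0.6225 0.1582] [48.2 50.4 49.2 50.4] [84.9 86.6 85.  85.5]
SB [ 0.4177 -0.2515] [83.6 83.2 84.1 81.9] [70.8 70.  70.  69.7]
LR [0.3987 0.2303 0.016 ]
SR [ 0.4839 -0.0077  0.016 ]
RB [ 0.6082 -0.1468  0.014 ]
MR [ 0.5081 -0.4193  0.016 ]
posttipR [ 0.6083 -0.1452  0.07  ]
posttipS [ 0.4183 -0.2499  0.056 ]
hLS [0.4985 0.3946 0.016 ]
hSS [0.6235 0.1585 0.016 ]
hMR [ 0.508  -0.4208  0.016 ]
hLR [0.3994 0.231  0.016 ]

RB [ 0.609  -0.1452] 81.6
SB [ 0.4181 -0.2485] [84.  82.8] 69.2
LR [0.3992 0.2311] 65.2
MR [ 0.5091 -0.4188] 53.9
SR [ 0.4843 -0.0069] 39.3
LS [0.4983 0.3937] [63.6 63.1] 72.2
SS [0.6227 0.1584] [46.9 46.5] 84.5
```

```bash
cat > go.py <<'E'
import sys; from h import *
T=dict(LR=(.3992,.2311),MR=(.5085,-.4195),SR=(.4842,-.0072),LS=(.4983,.3937),SS=(.6228,.1584),RB=(.6085,-.1455),SB=(.4180,-.2495))
def go(p,q,yaw=None):
    "shift in tool axes (shares) from pose p to q=(x,y,z), per leg"
    s=sensors.get_state(); 
    M=R.from_euler('xyz',s['ee_rot'],degrees=True).as_matrix()
    t=M.T@(np.array(q)-p)*10; n=int(np.ceil(abs(t).max())) or 1
    print("legs",n,"each",(t/n).round(3))
if __name__=="__main__":
    s=sensors.get_state(); print(s['t'],s['position'].round(4),s['ee_rot'].round(2),s['grip_width'].round(4))
    p=s['position']
    for a in sys.argv[1:]:
        k=a.split(','); xy=T[k[0]] if k[0] in T else p[:2]; q=np.array([*xy,float(k[1])]); print(a,end=' '); go(p,q); p=q
E
python3 go.py LR,.19 LR,.003 LR,.13 RB,.13 RB,.018
```

```text
Traceback (most recent call last):
  File "go.py", line 10, in <module>
    s=sensors.get_state(); print(s['t'],s['position'].round(4),s['ee_rot'].round(2),s['grip_width'].round(4))
                                                                                    ^^^^^^^^^^^^^^^^^^^^^
AttributeError: 'float' object has no attribute 'round'
```

```bash
sed -i "s/s\['grip_width'\].round(4)/round(s['grip_width'],4)/" go.py
python3 go.py LR,.19 LR,.003 LR,.13 RB,.13 RB,.018
```

```text
0.3 [0.2183 0.5856 0.2145] [-179.98    0.    159.56] 0.095
LR,.19 legs 3 each [-0.978 -0.897  0.082]
LR,.003 legs 2 each [0.    0.    0.935]
LR,.13 legs 2 each [-0.    -0.    -0.635]
RB,.13 legs 4 each [-0.819 -0.699  0.   ]
RB,.018 legs 2 each [0.   0.   0.56]
```

>>> {"api": "carry_out", "payload": {
  "commands": [
    {"dx": -0.45, "dy": -0.4, "dz": 0.04},
    {"dx": -0.98, "dy": -0.9, "dz": 0.08},
    {"dx": -0.98, "dy": -0.9, "dz": 0.08},
    {"dx": -0.98, "dy": -0.9, "dz": 0.08}
  ]
}}

```text
invalid input
```

>>> {"api": "carry_out", "payload": {
  "commands": [
    {"dx": -0.45, "dy": -0.4, "dz": 0.04},
    {"dx": -0.98, "dy": -0.9, "dz": 0.08},
    {"dx": -0.98, "dy": -0.9, "dz": 0.08},
    {"dx": -0.98, "dy": -0.9, "dz": 0.08}
  ]
}}

```text
invalid input
```

>>> {"api": "carry_out", "payload": {
  "commands": [
    {"dx": -0.45, "dy": -0.4, "dz": 0.04},
    {"dx": -0.98, "dy": -0.9, "dz": 0.08},
    {"dx": -0.98, "dy": -0.9, "dz": 0.08},
    {"dx": -0.98, "dy": -0.9, "dz": 0.08},
    {"dx": -0.98, "dy": -0.9, "dz": 0.08},
    {"dx": -0.98, "dy": -0.9, "dz": 0.08}
  ]
}}

```text
invalid input
```

```bash
python3 - <<'E'
from seg import *
cp=viewer.camera_params("wrist"); f=viewer.grab_frame("wrist").astype(float); print(sensors.get_state()['position'])
g=np.clip(f*1.6,0,255).astype(np.uint8)[:,:,::-1].copy()
for r in(.034,.012): cv2.polylines(g,[proj(cp,circ(.3992,.2311,.016,r)).round().astype(int)],True,(0,255,0))
cv2.imwrite("pics/w1.png",g)
try: fit(cp,f,"LR",.3992,.2311,.016,.068,0)
except Exception as e: print(e)
E
python3 go.py LR,.003
```

```text
[0.21827641 0.58560768 0.21453394]
max() iterable argument is empty
0.35 [0.2183 0.5856 0.2145] [-179.99   -0.    159.56] 0.0955
LR,.003 legs 3 each [-0.978 -0.897  0.705]
```

View pics/w1.png

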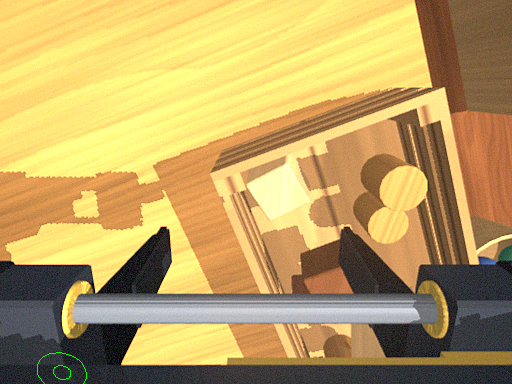

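All three moves were refused, so the arm is still over the toy crate. The rows probably need every key filled in, so I'll try a full row.

>>> {"api": "carry_out", "payload": {
  "commands": [
    {"dx": -0.45, "dy": -0.4, "dz": 0.0, "ax": 0, "ay": 0, "az": 0, "hand": 0},
    {"dx": -0.98, "dy": -0.9, "dz": 0.0, "ax": 0, "ay": 0, "az": 0, "hand": 0},
    {"dx": -0.98, "dy": -0.9, "dz": 0.0, "ax": 0, "ay": 0, "az": 0, "hand": 0},
    {"dx": -0.98, "dy": -0.9, "dz": 0.0, "ax": 0, "ay": 0, "az": 0, "hand": 0}
  ],
  "grip_force": 20
}}

```text
t: 0.75
position: [0.2799, 0.4644, 0.215]
ee_rot: [-180.0, 0.0, 159.4]
wrist_force: [-0.2, 1.3, -0.8]
grip_width: 0.0949
finger_force: 0.0
```

>>> {"api": "carry_out", "payload": {
  "commands": [
    {"dx": -0.45, "dy": -0.4, "dz": 0.04, "ax": 0, "ay": 0, "az": 0, "hand": 0},
    {"dx": -0.98, "dy": -0.9, "dz": 0.12, "ax": 0, "ay": 0, "az": 0, "hand": 0},
    {"dx": -0.98, "dy": -0.9, "dz": 0.12, "ax": 0, "ay": 0, "az": 0, "hand": 0},
    {"dx": -0.98, "dy": -0.9, "dz": 0.12, "ax": 0, "ay": 0, "az": 0, "hand": 0}
  ]
}}

```text
t: 1.15
position: [0.3401, 0.3465, 0.2025]
ee_rot: [-180.0, -0.0, 159.4]
wrist_force: [-0.1, 0.8, 0.1]
grip_width: 0.0951
finger_force: 0.0
```

>>> {"api": "carry_out", "payload": {
  "commands": [
    {"dx": -0.45, "dy": -0.4, "dz": 0.04, "ax": 0, "ay": 0, "az": 0, "hand": 0},
    {"dx": -0.98, "dy": -0.9, "dz": 0.12, "ax": 0, "ay": 0, "az": 0, "hand": 0},
    {"dx": -0.98, "dy": -0.9, "dz": 0.12, "ax": 0, "ay": 0, "az": 0, "hand": 0},
    {"dx": -0.98, "dy": -0.9, "dz": 0.12, "ax": 0, "ay": 0, "az": 0, "hand": 0},
    {"dx": -0.98, "dy": -0.9, "dz": 0.12, "ax": 0, "ay": 0, "az": 0, "hand": 0},
    {"dx": -0.98, "dy": -0.9, "dz": 0.12, "ax": 0, "ay": 0, "az": 0, "hand": 0}
  ]
}}

```text
t: 1.75
position: [0.3992, 0.2312, 0.1908]
ee_rot: [180.0, 0.0, 159.6]
wrist_force: [-0.5, 0.4, 0.1]
grip_width: 0.0955
finger_force: 0.0
```

```bash
python3 - <<'E'
from seg import *
cp=viewer.camera_params("wrist"); f=viewer.grab_frame("wrist").astype(float); print(sensors.get_state()['position'])
g=np.clip(f*1.3,0,255).astype(np.uint8)[:,:,::-1].copy()
for r in(.034,.012): cv2.polylines(g,[proj(cp,circ(.3992,.2311,.016,r)).round().astype(int)],True,(0,255,0))
cv2.imwrite("pics/w2.png",g)
E
python3 go.py LR,.003
```

```text
[0.39912458 0.23125813 0.190793  ]
1.8 [0.3991 0.2313 0.1908] [1.7997e+02 1.0000e-02 1.5965e+02] 0.095
LR,.003 legs 2 each [-0.    -0.001  0.939]
```

View pics/w2.png

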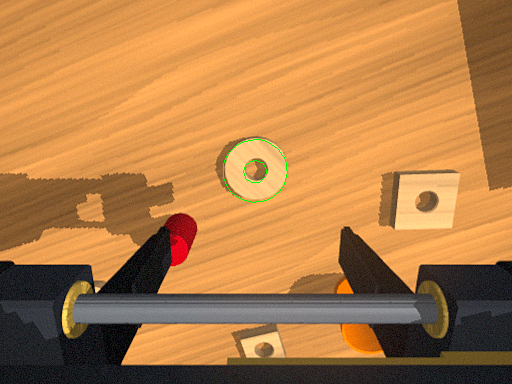

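The predicted outline lies exactly on the ring at (255,170), so the position holds. I'll pick it up.

>>> {"api": "carry_out", "payload": {
  "commands": [
    {"dx": 0, "dy": 0, "dz": 0.5, "ax": 0, "ay": 0, "az": 0, "hand": 0},
    {"dx": 0, "dy": 0, "dz": 0.94, "ax": 0, "ay": 0, "az": 0, "hand": 0},
    {"dx": 0, "dy": 0, "dz": 0.94, "ax": 0, "ay": 0, "az": 0, "hand": 0}
  ]
}}

```text
t: 2.1
position: [0.397, 0.2302, 0.0931]
ee_rot: [-179.7, -0.3, 159.6]
wrist_force: [-0.2, -1.0, -0.2]
grip_width: 0.095
finger_force: 0.0
```

>>> {"api": "carry_out", "payload": {
  "commands": [
    {"dx": 0, "dy": 0, "dz": 0.5, "ax": 0, "ay": 0, "az": 0, "hand": 0},
    {"dx": 0, "dy": 0, "dz": 0.8, "ax": 0, "ay": 0, "az": 0, "hand": 0},
    {"dx": 0, "dy": 0, "dz": 0.93, "ax": 0, "ay": 0, "az": 0, "hand": 0},
    {"dx": 0, "dy": 0, "dz": 0.93, "ax": 0, "ay": 0, "az": 0, "hand": 0},
    {"dx": 0, "dy": 0, "dz": 0.93, "ax": 0, "ay": 0, "az": 0, "hand": 0}
  ]
}}

```text
t: 2.6
position: [0.4002, 0.2308, 0.0051]
ee_rot: [179.9, 0.1, 159.6]
wrist_force: [0.2, -0.2, 0.1]
grip_width: 0.0951
finger_force: 0.0
```

>>> {"api": "carry_out", "payload": {
  "commands": [
    {"dx": 0, "dy": 0, "dz": 0, "ax": 0, "ay": 0, "az": 0, "hand": 255},
    {"dx": 0, "dy": 0, "dz": 0, "ax": 0, "ay": 0, "az": 0, "hand": 255},
    {"dx": 0, "dy": 0, "dz": 0, "ax": 0, "ay": 0, "az": 0, "hand": 255},
    {"dx": 0, "dy": 0, "dz": 0, "ax": 0, "ay": 0, "az": 0, "hand": 255},
    {"dx": 0, "dy": 0, "dz": 0, "ax": 0, "ay": 0, "az": 0, "hand": 255},
    {"dx": 0, "dy": 0, "dz": 0, "ax": 0, "ay": 0, "az": 0, "hand": 255},
    {"dx": 0, "dy": 0, "dz": 0, "ax": 0, "ay": 0, "az": 0, "hand": 255}
  ],
  "grip_force": 20
}}

```text
t: 3.3
position: [0.3997, 0.2301, 0.0041]
ee_rot: [180.0, 0.0, 159.6]
wrist_force: [-1.4, 0.6, 7.7]
grip_width: 0.068
finger_force: 20.0
```

```bash
python3 go.py ,.003 LR,.14 RB,.14 RB,.018
```

```text
3.3 [0.3997 0.2301 0.0041] [1.7996e+02 4.0000e-02 1.5956e+02] 0.068
,.003 legs 1 each [ 0.    -0.     0.011]
LR,.14 legs 2 each [ 0.004  0.004 -0.685]
RB,.14 legs 4 each [-0.819 -0.699  0.   ]
RB,.018 legs 2 each [ 0.   -0.    0.61]
```

>>> {"api": "carry_out", "payload": {
  "commands": [
    {"dx": 0, "dy": 0, "dz": -0.3, "ax": 0, "ay": 0, "az": 0, "hand": 255},
    {"dx": 0, "dy": 0, "dz": -0.7, "ax": 0, "ay": 0, "az": 0, "hand": 255},
    {"dx": 0, "dy": 0, "dz": -0.7, "ax": 0, "ay": 0, "az": 0, "hand": 255}
  ]
}}

```text
t: 3.6
position: [0.4009, 0.2306, 0.077]
ee_rot: [179.8, 0.2, 159.6]
wrist_force: [0.2, 0.2, -0.6]
grip_width: 0.0678
finger_force: 20.0
```

>>> {"api": "carry_out", "payload": {
  "commands": [
    {"dx": 0, "dy": 0, "dz": -0.3, "ax": 0, "ay": 0, "az": 0, "hand": 255},
    {"dx": 0, "dy": 0, "dz": -0.7, "ax": 0, "ay": 0, "az": 0, "hand": 255},
    {"dx": 0, "dy": 0, "dz": -0.7, "ax": 0, "ay": 0, "az": 0, "hand": 255}
  ]
}}

```text
t: 3.9
position: [0.4009, 0.2306, 0.1467]
ee_rot: [179.8, 0.2, 159.6]
wrist_force: [1.1, 0.6, -0.3]
grip_width: 0.0678
finger_force: 20.0
```

>>> {"api": "carry_out", "payload": {
  "commands": [
    {"dx": -0.3, "dy": -0.26, "dz": 0, "ax": 0, "ay": 0, "az": 0, "hand": 255},
    {"dx": -0.6, "dy": -0.52, "dz": 0, "ax": 0, "ay": 0, "az": 0, "hand": 255},
    {"dx": -0.82, "dy": -0.7, "dz": 0, "ax": 0, "ay": 0, "az": 0, "hand": 255},
    {"dx": -0.82, "dy": -0.7, "dz": 0, "ax": 0, "ay": 0, "az": 0, "hand": 255}
  ]
}}

```text
t: 4.3
position: [0.453, 0.1335, 0.1424]
ee_rot: [-180.0, -0.0, 159.4]
wrist_force: [1.3, 0.4, 0.1]
grip_width: 0.068
finger_force: 20.0
```

>>> {"api": "carry_out", "payload": {
  "commands": [
    {"dx": -0.3, "dy": -0.26, "dz": 0, "ax": 0, "ay": 0, "az": 0, "hand": 255},
    {"dx": -0.6, "dy": -0.52, "dz": 0, "ax": 0, "ay": 0, "az": 0, "hand": 255},
    {"dx": -0.82, "dy": -0.7, "dz": 0, "ax": 0, "ay": 0, "az": 0, "hand": 255},
    {"dx": -0.82, "dy": -0.7, "dz": 0, "ax": 0, "ay": 0, "az": 0, "hand": 255}
  ]
}}

```text
t: 4.7
position: [0.5052, 0.0397, 0.1424]
ee_rot: [-180.0, -0.0, 159.4]
wrist_force: [-0.0, -0.8, -1.5]
grip_width: 0.0679
finger_force: 20.0
```

>>> {"api": "carry_out", "payload": {
  "commands": [
    {"dx": -0.3, "dy": -0.26, "dz": 0, "ax": 0, "ay": 0, "az": 0, "hand": 255},
    {"dx": -0.6, "dy": -0.52, "dz": 0, "ax": 0, "ay": 0, "az": 0, "hand": 255},
    {"dx": -0.82, "dy": -0.7, "dz": 0, "ax": 0, "ay": 0, "az": 0, "hand": 255},
    {"dx": -0.82, "dy": -0.7, "dz": 0, "ax": 0, "ay": 0, "az": 0, "hand": 255}
  ]
}}

```text
t: 5.1
position: [0.5574, -0.054, 0.1424]
ee_rot: [-180.0, -0.0, 159.4]
wrist_force: [-0.2, -0.4, 0.1]
grip_width: 0.0675
finger_force: 20.0
```

>>> {"api": "carry_out", "payload": {
  "commands": [
    {"dx": -0.3, "dy": -0.26, "dz": 0, "ax": 0, "ay": 0, "az": 0, "hand": 255},
    {"dx": -0.6, "dy": -0.52, "dz": 0, "ax": 0, "ay": 0, "az": 0, "hand": 255},
    {"dx": -0.82, "dy": -0.7, "dz": 0, "ax": 0, "ay": 0, "az": 0, "hand": 255},
    {"dx": -0.82, "dy": -0.7, "dz": 0, "ax": 0, "ay": 0, "az": 0, "hand": 255},
    {"dx": -0.82, "dy": -0.7, "dz": 0, "ax": 0, "ay": 0, "az": 0, "hand": 255},
    {"dx": -0.82, "dy": -0.7, "dz": 0, "ax": 0, "ay": 0, "az": 0, "hand": 255}
  ]
}}

```text
t: 5.7
position: [0.6082, -0.1451, 0.1432]
ee_rot: [180.0, -0.1, 159.6]
wrist_force: [-1.1, 1.1, 0.2]
grip_width: 0.0678
finger_force: 20.0
```

```bash
python3 go.py RB,.019; python3 - <<'E'
from seg import *
cp=viewer.camera_params("wrist"); f=viewer.grab_frame("wrist").astype(float)
g=np.clip(f*1.3,0,255).astype(np.uint8)[:,:,::-1].copy()
for P in(circ(.6085,-.1455,.014,.042),circ(.6085,-.1455,.07,.003),sq(.418,-.2495,.014,.084,69.8)): cv2.polylines(g,[proj(cp,P).round().astype(int)],True,(0,255,0))
cv2.imwrite("pics/w3.png",g)
E
```

```text
5.7 [ 0.6082 -0.1451  0.1432] [ 1.7998e+02 -8.0000e-02  1.5962e+02] 0.0678
RB,.019 legs 2 each [-0.003 -0.002  0.621]
```

View pics/w3.png

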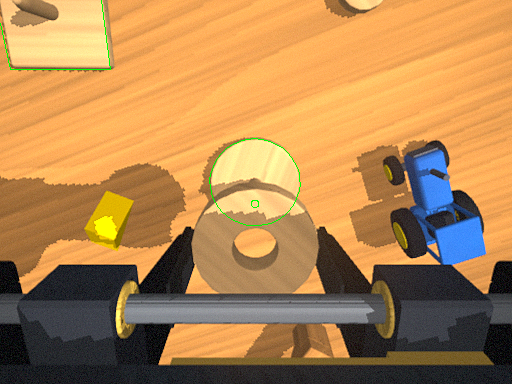

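The base outline fits at (255,182), the square base outline fits at top left, and the ring is held centred. I'll lower it onto the post.

>>> {"api": "carry_out", "payload": {
  "commands": [
    {"dx": 0, "dy": 0, "dz": 0.2, "ax": 0, "ay": 0, "az": 0, "hand": 255},
    {"dx": 0, "dy": 0, "dz": 0.4, "ax": 0, "ay": 0, "az": 0, "hand": 255},
    {"dx": 0, "dy": 0, "dz": 0.6, "ax": 0, "ay": 0, "az": 0, "hand": 255},
    {"dx": 0, "dy": 0, "dz": 0.62, "ax": 0, "ay": 0, "az": 0, "hand": 255}
  ]
}}

```text
t: 6.15
position: [0.6077, -0.1455, 0.0797]
ee_rot: [180.0, -0.2, 159.6]
wrist_force: [0.6, -0.4, 0.2]
grip_width: 0.0672
finger_force: 20.0
```

>>> {"api": "carry_out", "payload": {
  "commands": [
    {"dx": 0, "dy": 0, "dz": 0.2, "ax": 0, "ay": 0, "az": 0, "hand": 255},
    {"dx": 0, "dy": 0, "dz": 0.4, "ax": 0, "ay": 0, "az": 0, "hand": 255},
    {"dx": 0, "dy": 0, "dz": 0.55, "ax": 0, "ay": 0, "az": 0, "hand": 255},
    {"dx": 0, "dy": 0, "dz": 0.62, "ax": 0, "ay": 0, "az": 0, "hand": 255},
    {"dx": 0, "dy": 0, "dz": 0.62, "ax": 0, "ay": 0, "az": 0, "hand": 255},
    {"dx": 0, "dy": 0, "dz": 0.62, "ax": 0, "ay": 0, "az": 0, "hand": 255}
  ]
}}

```text
t: 6.75
position: [0.6094, -0.1469, 0.0203]
ee_rot: [180.0, 0.0, 159.6]
wrist_force: [0.1, 0.5, 0.2]
grip_width: 0.068
finger_force: 20.0
```

```bash
python3 go.py ,.14 MR,.14 MR,.004
```

```text
6.75 [ 0.6094 -0.1469  0.0203] [1.7999e+02 4.0000e-02 1.5956e+02] 0.068
,.14 legs 2 each [-0.     0.    -0.598]
MR,.14 legs 3 each [-0.002 -0.969 -0.   ]
MR,.004 legs 2 each [ 0.001 -0.     0.68 ]
```

>>> {"api": "carry_out", "payload": {
  "commands": [
    {"dx": 0, "dy": 0, "dz": 0.015, "ax": 0, "ay": 0, "az": 0, "hand": 255},
    {"dx": 0, "dy": 0, "dz": 0.015, "ax": 0, "ay": 0, "az": 0, "hand": 0},
    {"dx": 0, "dy": 0, "dz": 0.015, "ax": 0, "ay": 0, "az": 0, "hand": 0},
    {"dx": 0, "dy": 0, "dz": 0.015, "ax": 0, "ay": 0, "az": 0, "hand": 0},
    {"dx": 0, "dy": 0, "dz": 0.015, "ax": 0, "ay": 0, "az": 0, "hand": 0},
    {"dx": 0, "dy": 0, "dz": 0.015, "ax": 0, "ay": 0, "az": 0, "hand": 0}
  ]
}}

```text
t: 7.35
position: [0.6091, -0.1469, 0.0182]
ee_rot: [180.0, 0.0, 159.6]
wrist_force: [-0.2, -0.1, 0.5]
grip_width: 0.0944
finger_force: 0.0
```

>>> {"api": "carry_out", "payload": {
  "commands": [
    {"dx": 0, "dy": 0, "dz": -0.3, "ax": 0, "ay": 0, "az": 0, "hand": 0},
    {"dx": 0, "dy": 0, "dz": -0.6, "ax": 0, "ay": 0, "az": 0, "hand": 0},
    {"dx": 0, "dy": 0, "dz": -1, "ax": 0, "ay": 0, "az": 0, "hand": 0},
    {"dx": 0, "dy": 0, "dz": -1, "ax": 0, "ay": 0, "az": 0, "hand": 0}
  ]
}}

```text
t: 7.75
position: [0.611, -0.1476, 0.123]
ee_rot: [180.0, 0.4, 159.6]
wrist_force: [-0.1, -0.2, -0.4]
grip_width: 0.0947
finger_force: 0.0
```

>>> {"api": "carry_out", "payload": {
  "commands": [
    {"dx": 0, "dy": -0.4, "dz": -0.1, "ax": 0, "ay": 0, "az": 0, "hand": 0},
    {"dx": 0, "dy": -0.8, "dz": -0.2, "ax": 0, "ay": 0, "az": 0, "hand": 0},
    {"dx": 0, "dy": -0.97, "dz": -0.2, "ax": 0, "ay": 0, "az": 0, "hand": 0},
    {"dx": 0, "dy": -0.97, "dz": -0.2, "ax": 0, "ay": 0, "az": 0, "hand": 0}
  ]
}}

```text
t: 8.15
position: [0.5743, -0.2396, 0.1376]
ee_rot: [180.0, -0.0, 159.4]
wrist_force: [1.0, 0.2, -0.6]
grip_width: 0.0956
finger_force: 0.0
```

>>> {"api": "carry_out", "payload": {
  "commands": [
    {"dx": 0, "dy": -0.4, "dz": 0, "ax": 0, "ay": 0, "az": 0, "hand": 0},
    {"dx": 0, "dy": -0.8, "dz": 0, "ax": 0, "ay": 0, "az": 0, "hand": 0},
    {"dx": 0, "dy": -0.97, "dz": 0, "ax": 0, "ay": 0, "az": 0, "hand": 0},
    {"dx": 0, "dy": -0.97, "dz": 0, "ax": 0, "ay": 0, "az": 0, "hand": 0}
  ]
}}

```text
t: 8.55
position: [0.5408, -0.3294, 0.1373]
ee_rot: [180.0, -0.1, 159.4]
wrist_force: [0.5, 0.6, 0.3]
grip_width: 0.0949
finger_force: 0.0
```

>>> {"api": "carry_out", "payload": {
  "commands": [
    {"dx": 0, "dy": -0.4, "dz": 0, "ax": 0, "ay": 0, "az": 0, "hand": 0},
    {"dx": 0, "dy": -0.8, "dz": 0, "ax": 0, "ay": 0, "az": 0, "hand": 0},
    {"dx": 0, "dy": -0.97, "dz": 0, "ax": 0, "ay": 0, "az": 0, "hand": 0},
    {"dx": 0, "dy": -0.97, "dz": 0, "ax": 0, "ay": 0, "az": 0, "hand": 0},
    {"dx": 0, "dy": -0.97, "dz": 0, "ax": 0, "ay": 0, "az": 0, "hand": 0},
    {"dx": 0, "dy": -0.97, "dz": 0, "ax": 0, "ay": 0, "az": 0, "hand": 0}
  ]
}}

```text
t: 9.15
position: [0.5082, -0.4178, 0.138]
ee_rot: [180.0, -0.0, 159.6]
wrist_force: [-0.2, 0.0, 0.8]
grip_width: 0.095
finger_force: 0.0
```

```bash
cat > chk.py <<'E'
from seg import *
import sys
n=sys.argv[1]
f=np.mean([viewer.grab_frame("top").astype(float) for _ in range(2)],0); cp=viewer.camera_params("top")
u,v=proj(cp,[.55,-.2,.03])[0].astype(int)
a=crop(np.clip(f*1.6,0,255).astype(np.uint8),u-60,v-60,120,120,4)
w=np.clip(viewer.grab_frame("wrist")*1.3,0,255).astype(np.uint8)[:,:,::-1]; w=cv2.resize(w,(310,233))
b=np.zeros((480,790,3),np.uint8); b[:,:480]=a; b[:233,480:]=w
s=viewer.grab_frame("scene"); cs=viewer.camera_params("scene"); u,v=proj(cs,[.55,-.18,.03])[0].astype(int)
b[240:,480:]=cv2.resize(crop(np.clip(s*1.5,0,255).astype(np.uint8),u-77,v-60,155,120,2),(310,240))
cv2.imwrite(f"pics/{n}.png",b)
E
python3 chk.py k1; python3 go.py MR,.004; python3 - <<'E'
from seg import *
cp=viewer.camera_params("wrist"); fit(cp,viewer.grab_frame("wrist")/1.3,"MR",.5085,-.4195,.016,.055,0)
E
```

```text
9.35 [ 0.5079 -0.4188  0.1382] [1.7999e+02 1.0000e-02 1.5962e+02] 0.0949
MR,.004 legs 2 each [-0.004 -0.003  0.671]
MR [ 0.5055 -0.4189] 50.1
```

View pics/k1.png

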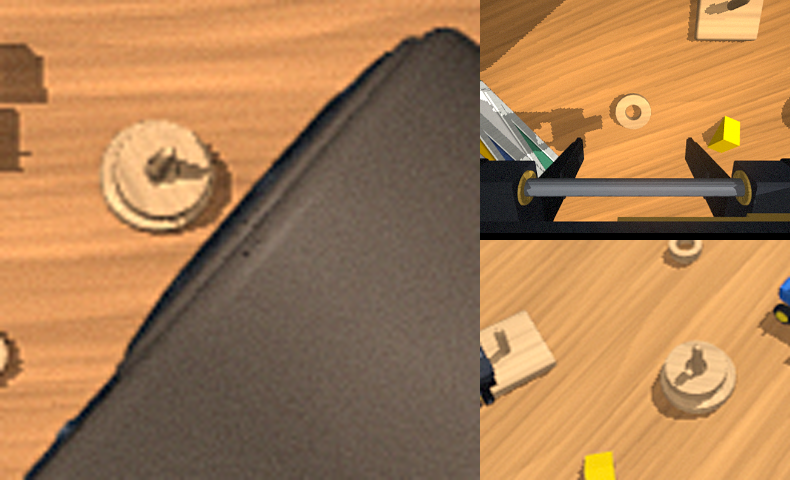

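The large ring sits flat on the round base (crop (160,175)). The middle ring is centred under the gripper, so I'll pick it.

>>> {"api": "carry_out", "payload": {
  "commands": [
    {"dx": 0, "dy": 0, "dz": 0.3, "ax": 0, "ay": 0, "az": 0, "hand": 0},
    {"dx": 0, "dy": 0, "dz": 0.67, "ax": 0, "ay": 0, "az": 0, "hand": 0},
    {"dx": 0, "dy": 0, "dz": 0.67, "ax": 0, "ay": 0, "az": 0, "hand": 0}
  ]
}}

```text
t: 9.7
position: [0.5059, -0.4178, 0.0671]
ee_rot: [179.8, -0.4, 159.6]
wrist_force: [-1.1, 0.5, -0.5]
grip_width: 0.0947
finger_force: 0.0
```

>>> {"api": "carry_out", "payload": {
  "commands": [
    {"dx": 0, "dy": 0, "dz": 0.3, "ax": 0, "ay": 0, "az": 0, "hand": 0},
    {"dx": 0, "dy": 0, "dz": 0.55, "ax": 0, "ay": 0, "az": 0, "hand": 0},
    {"dx": 0, "dy": 0, "dz": 0.67, "ax": 0, "ay": 0, "az": 0, "hand": 0},
    {"dx": 0, "dy": 0, "dz": 0.67, "ax": 0, "ay": 0, "az": 0, "hand": 0}
  ]
}}

```text
t: 10.1
position: [0.5073, -0.4194, 0.0038]
ee_rot: [180.0, -0.1, 159.6]
wrist_force: [0.2, -0.6, -0.3]
grip_width: 0.0952
finger_force: 0.0
```

>>> {"api": "carry_out", "payload": {
  "commands": [
    {"dx": 0, "dy": 0, "dz": 0, "ax": 0, "ay": 0, "az": 0, "hand": 255},
    {"dx": 0, "dy": 0, "dz": 0, "ax": 0, "ay": 0, "az": 0, "hand": 255},
    {"dx": 0, "dy": 0, "dz": 0, "ax": 0, "ay": 0, "az": 0, "hand": 255},
    {"dx": 0, "dy": 0, "dz": 0, "ax": 0, "ay": 0, "az": 0, "hand": 255},
    {"dx": 0, "dy": 0, "dz": 0, "ax": 0, "ay": 0, "az": 0, "hand": 255},
    {"dx": 0, "dy": 0, "dz": 0, "ax": 0, "ay": 0, "az": 0, "hand": 255},
    {"dx": 0, "dy": 0, "dz": 0, "ax": 0, "ay": 0, "az": 0, "hand": 255},
    {"dx": 0, "dy": 0, "dz": 0, "ax": 0, "ay": 0, "az": 0, "hand": 255}
  ]
}}

```text
t: 10.9
position: [0.5074, -0.4196, 0.0043]
ee_rot: [180.0, 0.0, 159.6]
wrist_force: [-0.7, 0.9, 3.5]
grip_width: 0.0542
finger_force: 20.0
```

```bash
python3 go.py ,.15 RB,.15 RB,.036
```

```text
10.9 [ 0.5074 -0.4196  0.0043] [1.8000e+02 1.0000e-02 1.5956e+02] 0.0542
,.15 legs 2 each [-0.     0.    -0.728]
RB,.15 legs 3 each [0.003 0.974 0.   ]
RB,.036 legs 2 each [ 0.   -0.    0.57]
```

>>> {"api": "carry_out", "payload": {
  "commands": [
    {"dx": 0, "dy": 0, "dz": -0.3, "ax": 0, "ay": 0, "az": 0, "hand": 255},
    {"dx": 0, "dy": 0, "dz": -0.73, "ax": 0, "ay": 0, "az": 0, "hand": 255},
    {"dx": 0, "dy": 0, "dz": -0.73, "ax": 0, "ay": 0, "az": 0, "hand": 255}
  ]
}}

```text
t: 11.2
position: [0.5091, -0.4212, 0.0821]
ee_rot: [-179.8, 0.4, 159.6]
wrist_force: [0.4, -0.5, 0.1]
grip_width: 0.0546
finger_force: 20.0
```

>>> {"api": "carry_out", "payload": {
  "commands": [
    {"dx": 0, "dy": 0, "dz": -0.3, "ax": 0, "ay": 0, "az": 0, "hand": 255},
    {"dx": 0, "dy": 0, "dz": -0.73, "ax": 0, "ay": 0, "az": 0, "hand": 255},
    {"dx": 0, "dy": 0, "dz": -0.73, "ax": 0, "ay": 0, "az": 0, "hand": 255}
  ]
}}

```text
t: 11.5
position: [0.5089, -0.4211, 0.155]
ee_rot: [-179.8, 0.4, 159.6]
wrist_force: [0.4, -0.4, 0.0]
grip_width: 0.0548
finger_force: 20.0
```

>>> {"api": "carry_out", "payload": {
  "commands": [
    {"dx": 0, "dy": 0.35, "dz": 0, "ax": 0, "ay": 0, "az": 0, "hand": 255},
    {"dx": 0, "dy": 0.7, "dz": 0, "ax": 0, "ay": 0, "az": 0, "hand": 255},
    {"dx": 0, "dy": 0.97, "dz": 0, "ax": 0, "ay": 0, "az": 0, "hand": 255},
    {"dx": 0, "dy": 0.97, "dz": 0, "ax": 0, "ay": 0, "az": 0, "hand": 255}
  ]
}}

```text
t: 11.9
position: [0.542, -0.3258, 0.1493]
ee_rot: [180.0, -0.1, 159.7]
wrist_force: [-0.7, -0.3, -1.2]
grip_width: 0.0544
finger_force: 20.0
```

>>> {"api": "carry_out", "payload": {
  "commands": [
    {"dx": 0, "dy": 0.35, "dz": 0, "ax": 0, "ay": 0, "az": 0, "hand": 255},
    {"dx": 0, "dy": 0.7, "dz": 0, "ax": 0, "ay": 0, "az": 0, "hand": 255},
    {"dx": 0, "dy": 0.97, "dz": 0, "ax": 0, "ay": 0, "az": 0, "hand": 255},
    {"dx": 0, "dy": 0.97, "dz": 0, "ax": 0, "ay": 0, "az": 0, "hand": 255}
  ]
}}

```text
t: 12.3
position: [0.5757, -0.2357, 0.1494]
ee_rot: [180.0, -0.0, 159.7]
wrist_force: [0.3, 0.5, -0.7]
grip_width: 0.0544
finger_force: 20.0
```

>>> {"api": "carry_out", "payload": {
  "commands": [
    {"dx": 0, "dy": 0.35, "dz": 0, "ax": 0, "ay": 0, "az": 0, "hand": 255},
    {"dx": 0, "dy": 0.7, "dz": 0, "ax": 0, "ay": 0, "az": 0, "hand": 255},
    {"dx": 0.01, "dy": 0.98, "dz": 0, "ax": 0, "ay": 0, "az": 0, "hand": 255},
    {"dx": 0.01, "dy": 0.98, "dz": 0, "ax": 0, "ay": 0, "az": 0, "hand": 255},
    {"dx": 0.01, "dy": 0.98, "dz": 0, "ax": 0, "ay": 0, "az": 0, "hand": 255},
    {"dx": 0.01, "dy": 0.98, "dz": 0, "ax": 0, "ay": 0, "az": 0, "hand": 255}
  ]
}}

```text
t: 12.9
position: [0.6081, -0.1471, 0.1498]
ee_rot: [-180.0, -0.0, 159.5]
wrist_force: [0.3, -0.3, -0.6]
grip_width: 0.0544
finger_force: 20.0
```

```bash
python3 go.py RB,.036
```

```text
12.9 [ 0.6081 -0.1471  0.1498] [-1.7999e+02 -2.0000e-02  1.5950e+02] 0.0544
RB,.036 legs 2 each [0.001 0.008 0.569]
```

>>> {"api": "carry_out", "payload": {
  "commands": [
    {"dx": 0, "dy": 0.01, "dz": 0.2, "ax": 0, "ay": 0, "az": 0, "hand": 255},
    {"dx": 0, "dy": 0.01, "dz": 0.4, "ax": 0, "ay": 0, "az": 0, "hand": 255},
    {"dx": 0, "dy": 0.01, "dz": 0.57, "ax": 0, "ay": 0, "az": 0, "hand": 255},
    {"dx": 0, "dy": 0.01, "dz": 0.57, "ax": 0, "ay": 0, "az": 0, "hand": 255}
  ]
}}

```text
t: 13.3
position: [0.6075, -0.1458, 0.091]
ee_rot: [-180.0, -0.2, 159.5]
wrist_force: [-0.5, -0.5, -0.6]
grip_width: 0.0545
finger_force: 20.0
```

>>> {"api": "carry_out", "payload": {
  "commands": [
    {"dx": 0, "dy": 0, "dz": 0.2, "ax": 0, "ay": 0, "az": 0, "hand": 255},
    {"dx": 0, "dy": 0, "dz": 0.4, "ax": 0, "ay": 0, "az": 0, "hand": 255},
    {"dx": 0, "dy": 0, "dz": 0.52, "ax": 0, "ay": 0, "az": 0, "hand": 255},
    {"dx": 0, "dy": 0, "dz": 0.57, "ax": 0, "ay": 0, "az": 0, "hand": 255},
    {"dx": 0, "dy": 0, "dz": 0.57, "ax": 0, "ay": 0, "az": 0, "hand": 255},
    {"dx": 0, "dy": 0, "dz": 0.57, "ax": 0, "ay": 0, "az": 0, "hand": 255}
  ]
}}

```text
t: 13.9
position: [0.6091, -0.145, 0.0369]
ee_rot: [180.0, 0.1, 159.5]
wrist_force: [0.1, -1.0, -0.6]
grip_width: 0.0549
finger_force: 20.0
```

```bash
python3 go.py ,.15 SR,.15 SR,.004
```

```text
13.9 [ 0.6091 -0.145   0.0369] [1.7999e+02 6.0000e-02 1.5955e+02] 0.0549
,.15 legs 2 each [-0.001  0.    -0.565]
SR,.15 legs 2 each [ 0.826  0.427 -0.001]
SR,.004 legs 2 each [ 0.001 -0.     0.73 ]
```

>>> {"api": "carry_out", "payload": {
  "commands": [
    {"dx": 0, "dy": 0, "dz": 0.02, "ax": 0, "ay": 0, "az": 0, "hand": 255},
    {"dx": 0, "dy": 0, "dz": 0.02, "ax": 0, "ay": 0, "az": 0, "hand": 0},
    {"dx": 0, "dy": 0, "dz": 0.02, "ax": 0, "ay": 0, "az": 0, "hand": 0},
    {"dx": 0, "dy": 0, "dz": 0.02, "ax": 0, "ay": 0, "az": 0, "hand": 0},
    {"dx": 0, "dy": 0, "dz": 0.02, "ax": 0, "ay": 0, "az": 0, "hand": 0},
    {"dx": 0, "dy": 0, "dz": 0.02, "ax": 0, "ay": 0, "az": 0, "hand": 0},
    {"dx": 0, "dy": 0, "dz": 0.02, "ax": 0, "ay": 0, "az": 0, "hand": 0}
  ]
}}

```text
t: 14.6
position: [0.6088, -0.1447, 0.0341]
ee_rot: [180.0, 0.0, 159.6]
wrist_force: [0.7, -1.0, -0.3]
grip_width: 0.0934
finger_force: 0.0
```

>>> {"api": "carry_out", "payload": {
  "commands": [
    {"dx": 0, "dy": 0, "dz": -0.3, "ax": 0, "ay": 0, "az": 0, "hand": 0},
    {"dx": 0, "dy": 0, "dz": -0.6, "ax": 0, "ay": 0, "az": 0, "hand": 0},
    {"dx": 0, "dy": 0, "dz": -1, "ax": 0, "ay": 0, "az": 0, "hand": 0},
    {"dx": 0, "dy": 0, "dz": -1, "ax": 0, "ay": 0, "az": 0, "hand": 0}
  ]
}}

```text
t: 15.0
position: [0.6107, -0.1453, 0.1391]
ee_rot: [180.0, 0.4, 159.6]
wrist_force: [0.9, -0.3, 0.6]
grip_width: 0.0952
finger_force: 0.0
```

>>> {"api": "carry_out", "payload": {
  "commands": [
    {"dx": 0.4, "dy": 0.2, "dz": 0, "ax": 0, "ay": 0, "az": 0, "hand": 0},
    {"dx": 0.83, "dy": 0.43, "dz": 0, "ax": 0, "ay": 0, "az": 0, "hand": 0},
    {"dx": 0.83, "dy": 0.43, "dz": 0, "ax": 0, "ay": 0, "az": 0, "hand": 0},
    {"dx": 0.83, "dy": 0.43, "dz": 0, "ax": 0, "ay": 0, "az": 0, "hand": 0}
  ]
}}

```text
t: 15.4
position: [0.5459, -0.0749, 0.1342]
ee_rot: [180.0, 0.0, 159.6]
wrist_force: [0.1, -0.2, -0.4]
grip_width: 0.0951
finger_force: 0.0
```

>>> {"api": "carry_out", "payload": {
  "commands": [
    {"dx": 0.4, "dy": 0.2, "dz": 0, "ax": 0, "ay": 0, "az": 0, "hand": 0},
    {"dx": 0.83, "dy": 0.43, "dz": 0, "ax": 0, "ay": 0, "az": 0, "hand": 0},
    {"dx": 0.83, "dy": 0.43, "dz": 0, "ax": 0, "ay": 0, "az": 0, "hand": 0},
    {"dx": 0.83, "dy": 0.43, "dz": 0, "ax": 0, "ay": 0, "az": 0, "hand": 0},
    {"dx": 0.83, "dy": 0.43, "dz": 0, "ax": 0, "ay": 0, "az": 0, "hand": 0},
    {"dx": 0.83, "dy": 0.43, "dz": 0, "ax": 0, "ay": 0, "az": 0, "hand": 0}
  ]
}}

```text
t: 16.0
position: [0.4842, -0.007, 0.1339]
ee_rot: [180.0, 0.0, 159.5]
wrist_force: [-0.3, 0.0, -0.3]
grip_width: 0.095
finger_force: 0.0
```

```bash
python3 chk.py k2; python3 go.py SR,.004
```

```text
16.2 [ 0.4836 -0.0066  0.134 ] [180.    -0.   159.52] 0.0951
SR,.004 legs 2 each [-0.004 -0.002  0.65 ]
```

View pics/k2.png

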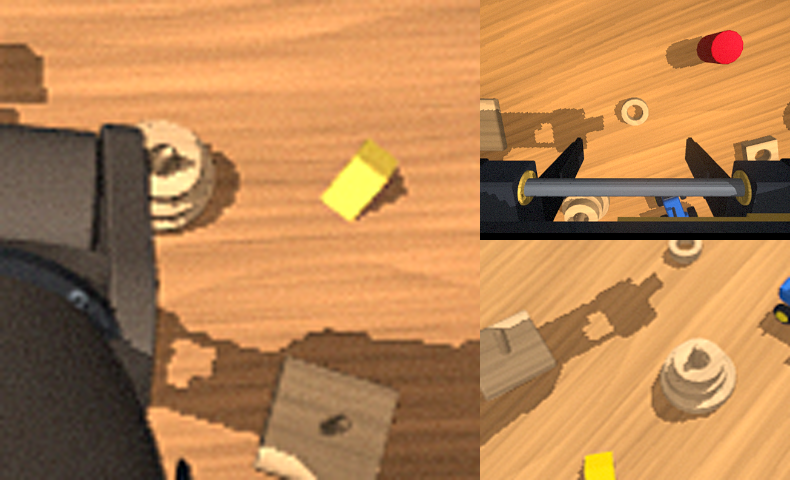

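The middle ring is on the large one (scene inset, (698,370)). The small ring is under the gripper (wrist inset, (633,112)).

>>> {"api": "carry_out", "payload": {
  "commands": [
    {"dx": 0, "dy": 0, "dz": 0.3, "ax": 0, "ay": 0, "az": 0, "hand": 0},
    {"dx": 0, "dy": 0, "dz": 0.65, "ax": 0, "ay": 0, "az": 0, "hand": 0},
    {"dx": 0, "dy": 0, "dz": 0.65, "ax": 0, "ay": 0, "az": 0, "hand": 0}
  ]
}}

```text
t: 16.5
position: [0.4817, -0.0061, 0.0663]
ee_rot: [-179.9, -0.3, 159.5]
wrist_force: [-0.4, -0.2, 0.8]
grip_width: 0.0952
finger_force: 0.0
```

>>> {"api": "carry_out", "payload": {
  "commands": [
    {"dx": 0, "dy": 0, "dz": 0.3, "ax": 0, "ay": 0, "az": 0, "hand": 0},
    {"dx": 0, "dy": 0, "dz": 0.55, "ax": 0, "ay": 0, "az": 0, "hand": 0},
    {"dx": 0, "dy": 0, "dz": 0.65, "ax": 0, "ay": 0, "az": 0, "hand": 0},
    {"dx": 0, "dy": 0, "dz": 0.65, "ax": 0, "ay": 0, "az": 0, "hand": 0}
  ]
}}

```text
t: 16.9
position: [0.4833, -0.0062, 0.0041]
ee_rot: [-180.0, -0.1, 159.6]
wrist_force: [0.1, 0.9, 0.0]
grip_width: 0.095
finger_force: 0.0
```

>>> {"api": "carry_out", "payload": {
  "commands": [
    {"dx": 0, "dy": 0, "dz": 0, "ax": 0, "ay": 0, "az": 0, "hand": 255},
    {"dx": 0, "dy": 0, "dz": 0, "ax": 0, "ay": 0, "az": 0, "hand": 255},
    {"dx": 0, "dy": 0, "dz": 0, "ax": 0, "ay": 0, "az": 0, "hand": 255},
    {"dx": 0, "dy": 0, "dz": 0, "ax": 0, "ay": 0, "az": 0, "hand": 255},
    {"dx": 0, "dy": 0, "dz": 0, "ax": 0, "ay": 0, "az": 0, "hand": 255},
    {"dx": 0, "dy": 0, "dz": 0, "ax": 0, "ay": 0, "az": 0, "hand": 255},
    {"dx": 0, "dy": 0, "dz": 0, "ax": 0, "ay": 0, "az": 0, "hand": 255},
    {"dx": 0, "dy": 0, "dz": 0, "ax": 0, "ay": 0, "az": 0, "hand": 255}
  ]
}}

```text
t: 17.7
position: [0.4833, -0.0061, 0.0041]
ee_rot: [180.0, -0.0, 159.6]
wrist_force: [-0.7, -0.4, 0.7]
grip_width: 0.0406
finger_force: 20.0
```

>>> {"api": "carry_out", "payload": {
  "commands": [
    {"dx": 0, "dy": 0, "dz": -0.3, "ax": 0, "ay": 0, "az": 0, "hand": 255},
    {"dx": 0, "dy": 0, "dz": -0.7, "ax": 0, "ay": 0, "az": 0, "hand": 255},
    {"dx": 0, "dy": 0, "dz": -0.7, "ax": 0, "ay": 0, "az": 0, "hand": 255}
  ]
}}

```text
t: 18.0
position: [0.4849, -0.0063, 0.0776]
ee_rot: [179.9, 0.3, 159.6]
wrist_force: [1.2, -0.0, -0.1]
grip_width: 0.0406
finger_force: 20.0
```

>>> {"api": "carry_out", "payload": {
  "commands": [
    {"dx": 0, "dy": 0, "dz": -0.3, "ax": 0, "ay": 0, "az": 0, "hand": 255},
    {"dx": 0, "dy": 0, "dz": -0.7, "ax": 0, "ay": 0, "az": 0, "hand": 255},
    {"dx": 0, "dy": 0, "dz": -0.7, "ax": 0, "ay": 0, "az": 0, "hand": 255},
    {"dx": 0, "dy": 0, "dz": -0.7, "ax": 0, "ay": 0, "az": 0, "hand": 255},
    {"dx": 0, "dy": 0, "dz": -0.7, "ax": 0, "ay": 0, "az": 0, "hand": 255}
  ]
}}

```text
t: 18.5
position: [0.4827, -0.0061, 0.1429]
ee_rot: [-180.0, -0.1, 159.6]
wrist_force: [-0.2, -0.5, -0.1]
grip_width: 0.0408
finger_force: 20.0
```

```bash
python3 go.py RB,.15 RB,.052
```

```text
18.5 [ 0.4827 -0.0061  0.1429] [-1.7998e+02 -1.0000e-01  1.5956e+02] 0.0408
RB,.15 legs 2 each [-0.833 -0.433 -0.037]
RB,.052 legs 1 each [-0.002  0.     0.98 ]
```

>>> {"api": "carry_out", "payload": {
  "commands": [
    {"dx": -0.4, "dy": -0.2, "dz": 0, "ax": 0, "ay": 0, "az": 0, "hand": 255},
    {"dx": -0.83, "dy": -0.43, "dz": 0, "ax": 0, "ay": 0, "az": 0, "hand": 255},
    {"dx": -0.83, "dy": -0.43, "dz": 0, "ax": 0, "ay": 0, "az": 0, "hand": 255},
    {"dx": -0.83, "dy": -0.43, "dz": 0, "ax": 0, "ay": 0, "az": 0, "hand": 255}
  ]
}}

```text
t: 18.9
position: [0.5455, -0.0759, 0.1422]
ee_rot: [-180.0, -0.2, 159.5]
wrist_force: [-0.2, -0.1, -0.3]
grip_width: 0.0407
finger_force: 20.0
```

>>> {"api": "carry_out", "payload": {
  "commands": [
    {"dx": -0.4, "dy": -0.2, "dz": 0, "ax": 0, "ay": 0, "az": 0, "hand": 255},
    {"dx": -0.83, "dy": -0.43, "dz": 0, "ax": 0, "ay": 0, "az": 0, "hand": 255},
    {"dx": -0.83, "dy": -0.43, "dz": 0, "ax": 0, "ay": 0, "az": 0, "hand": 255},
    {"dx": -0.83, "dy": -0.43, "dz": 0, "ax": 0, "ay": 0, "az": 0, "hand": 255},
    {"dx": -0.83, "dy": -0.43, "dz": 0, "ax": 0, "ay": 0, "az": 0, "hand": 255},
    {"dx": -0.83, "dy": -0.43, "dz": 0, "ax": 0, "ay": 0, "az": 0, "hand": 255}
  ]
}}

```text
t: 19.5
position: [0.608, -0.1435, 0.1441]
ee_rot: [180.0, -0.0, 159.6]
wrist_force: [-0.3, -0.4, 0.7]
grip_width: 0.0411
finger_force: 20.0
```

```bash
python3 go.py RB,.053; python3 - <<'E'
from h import *
s=sensors.get_state(); cp=viewer.camera_params("wrist"); g=np.clip(viewer.grab_frame("wrist")*1.3,0,255).astype(np.uint8)[:,:,::-1].copy()
x,y,z=s['position']; z+=.012
for P in(circ(x,y,z,.021),circ(x,y,z,.012),circ(.6085,-.1455,.07,.003)): cv2.polylines(g,[proj(cp,P).round().astype(int)],True,(0,255,0))
cv2.imwrite("pics/w4.png",g)
E
```

```text
19.5 [ 0.608  -0.1435  0.1441] [ 1.7999e+02 -5.0000e-02  1.5962e+02] 0.0411
RB,.053 legs 1 each [-0.012 -0.017  0.911]
```

View pics/w4.png

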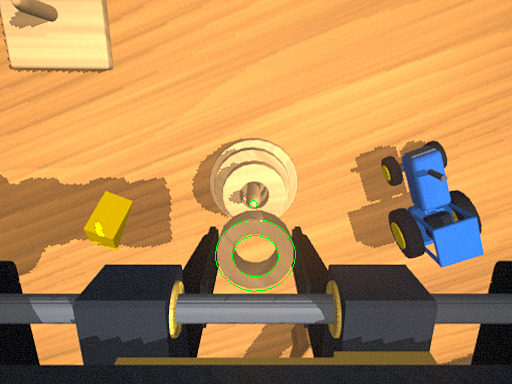

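The small ring is held centred at (255,255). The post tip is at (254,203), where predicted. I'll lower it.

>>> {"api": "carry_out", "payload": {
  "commands": [
    {"dx": -0.01, "dy": -0.02, "dz": 0.2, "ax": 0, "ay": 0, "az": 0, "hand": 255},
    {"dx": -0.01, "dy": -0.02, "dz": 0.4, "ax": 0, "ay": 0, "az": 0, "hand": 255},
    {"dx": -0.01, "dy": -0.02, "dz": 0.6, "ax": 0, "ay": 0, "az": 0, "hand": 255},
    {"dx": -0.01, "dy": -0.02, "dz": 0.8, "ax": 0, "ay": 0, "az": 0, "hand": 255},
    {"dx": -0.01, "dy": -0.02, "dz": 0.92, "ax": 0, "ay": 0, "az": 0, "hand": 255},
    {"dx": -0.01, "dy": -0.02, "dz": 0.92, "ax": 0, "ay": 0, "az": 0, "hand": 255},
    {"dx": -0.01, "dy": -0.02, "dz": 0.92, "ax": 0, "ay": 0, "az": 0, "hand": 255}
  ]
}}

```text
t: 20.25
position: [0.6092, -0.1468, 0.0527]
ee_rot: [180.0, 0.0, 159.6]
wrist_force: [-0.3, -0.8, 0.2]
grip_width: 0.0406
finger_force: 20.0
```

```bash
python3 go.py ,.051 ,.15 LS,.15 LS,.004
```

```text
20.25 [ 0.6092 -0.1468  0.0527] [1.7999e+02 2.0000e-02 1.5957e+02] 0.0406
,.051 legs 1 each [ 0.    -0.     0.017]
,.15 legs 1 each [-0.    0.   -0.99]
LS,.15 legs 5 each [ 0.585  0.936 -0.   ]
LS,.004 legs 2 each [ 0.   -0.    0.73]
```

>>> {"api": "carry_out", "payload": {
  "commands": [
    {"dx": 0, "dy": 0, "dz": 0.02, "ax": 0, "ay": 0, "az": 0, "hand": 255},
    {"dx": 0, "dy": 0, "dz": 0.02, "ax": 0, "ay": 0, "az": 0, "hand": 0},
    {"dx": 0, "dy": 0, "dz": 0.02, "ax": 0, "ay": 0, "az": 0, "hand": 0},
    {"dx": 0, "dy": 0, "dz": 0.02, "ax": 0, "ay": 0, "az": 0, "hand": 0},
    {"dx": 0, "dy": 0, "dz": 0.02, "ax": 0, "ay": 0, "az": 0, "hand": 0},
    {"dx": 0, "dy": 0, "dz": 0.02, "ax": 0, "ay": 0, "az": 0, "hand": 0},
    {"dx": 0, "dy": 0, "dz": 0.02, "ax": 0, "ay": 0, "az": 0, "hand": 0}
  ]
}}

```text
t: 20.95
position: [0.609, -0.1469, 0.0502]
ee_rot: [180.0, 0.0, 159.6]
wrist_force: [0.4, 0.3, -0.2]
grip_width: 0.0832
finger_force: 0.0
```

>>> {"api": "carry_out", "payload": {
  "commands": [
    {"dx": 0, "dy": 0, "dz": -0.3, "ax": 0, "ay": 0, "az": 0, "hand": 0},
    {"dx": 0, "dy": 0, "dz": -0.6, "ax": 0, "ay": 0, "az": 0, "hand": 0},
    {"dx": 0, "dy": 0, "dz": -1, "ax": 0, "ay": 0, "az": 0, "hand": 0},
    {"dx": 0, "dy": 0, "dz": -1, "ax": 0, "ay": 0, "az": 0, "hand": 0}
  ]
}}

```text
t: 21.35
position: [0.6109, -0.1475, 0.1551]
ee_rot: [180.0, 0.4, 159.6]
wrist_force: [-0.2, 0.4, 0.2]
grip_width: 0.095
finger_force: 0.0
```

>>> {"api": "carry_out", "payload": {
  "commands": [
    {"dx": 0.3, "dy": 0.4, "dz": -0.1, "ax": 0, "ay": 0, "az": 0, "hand": 0},
    {"dx": 0.58, "dy": 0.94, "dz": -0.2, "ax": 0, "ay": 0, "az": 0, "hand": 0},
    {"dx": 0.58, "dy": 0.94, "dz": -0.2, "ax": 0, "ay": 0, "az": 0, "hand": 0},
    {"dx": 0.58, "dy": 0.94, "dz": -0.2, "ax": 0, "ay": 0, "az": 0, "hand": 0}
  ]
}}

```text
t: 21.75
position: [0.5874, -0.037, 0.1702]
ee_rot: [180.0, 0.0, 159.7]
wrist_force: [0.7, -0.1, -0.1]
grip_width: 0.0952
finger_force: 0.0
```

>>> {"api": "carry_out", "payload": {
  "commands": [
    {"dx": 0.3, "dy": 0.4, "dz": 0, "ax": 0, "ay": 0, "az": 0, "hand": 0},
    {"dx": 0.58, "dy": 0.94, "dz": 0, "ax": 0, "ay": 0, "az": 0, "hand": 0},
    {"dx": 0.58, "dy": 0.94, "dz": 0, "ax": 0, "ay": 0, "az": 0, "hand": 0},
    {"dx": 0.58, "dy": 0.94, "dz": 0, "ax": 0, "ay": 0, "az": 0, "hand": 0}
  ]
}}

```text
t: 22.15
position: [0.5662, 0.07, 0.1696]
ee_rot: [-180.0, -0.0, 159.7]
wrist_force: [0.6, -0.3, 0.1]
grip_width: 0.0951
finger_force: 0.0
```

>>> {"api": "carry_out", "payload": {
  "commands": [
    {"dx": 0.3, "dy": 0.4, "dz": 0, "ax": 0, "ay": 0, "az": 0, "hand": 0},
    {"dx": 0.58, "dy": 0.94, "dz": 0, "ax": 0, "ay": 0, "az": 0, "hand": 0},
    {"dx": 0.58, "dy": 0.94, "dz": 0, "ax": 0, "ay": 0, "az": 0, "hand": 0},
    {"dx": 0.58, "dy": 0.94, "dz": 0, "ax": 0, "ay": 0, "az": 0, "hand": 0}
  ]
}}

```text
t: 22.55
position: [0.545, 0.1777, 0.1697]
ee_rot: [-180.0, -0.0, 159.6]
wrist_force: [0.5, -0.6, 0.4]
grip_width: 0.0948
finger_force: 0.0
```

>>> {"api": "carry_out", "payload": {
  "commands": [
    {"dx": 0.3, "dy": 0.4, "dz": 0, "ax": 0, "ay": 0, "az": 0, "hand": 0},
    {"dx": 0.58, "dy": 0.94, "dz": 0, "ax": 0, "ay": 0, "az": 0, "hand": 0},
    {"dx": 0.58, "dy": 0.94, "dz": 0, "ax": 0, "ay": 0, "az": 0, "hand": 0},
    {"dx": 0.58, "dy": 0.94, "dz": 0, "ax": 0, "ay": 0, "az": 0, "hand": 0}
  ]
}}

```text
t: 22.95
position: [0.5237, 0.2857, 0.1698]
ee_rot: [-180.0, 0.0, 159.6]
wrist_force: [0.2, -0.3, 0.3]
grip_width: 0.095
finger_force: 0.0
```

>>> {"api": "carry_out", "payload": {
  "commands": [
    {"dx": 0.3, "dy": 0.4, "dz": 0, "ax": 0, "ay": 0, "az": 0, "hand": 0},
    {"dx": 0.58, "dy": 0.94, "dz": 0, "ax": 0, "ay": 0, "az": -0.014, "hand": 0},
    {"dx": 0.58, "dy": 0.94, "dz": 0, "ax": 0, "ay": 0, "az": -0.014, "hand": 0},
    {"dx": 0.58, "dy": 0.94, "dz": 0, "ax": 0, "ay": 0, "az": -0.014, "hand": 0},
    {"dx": 0.58, "dy": 0.94, "dz": 0, "ax": 0, "ay": 0, "az": -0.014, "hand": 0},
    {"dx": 0.58, "dy": 0.94, "dz": 0, "ax": 0, "ay": 0, "az": -0.014, "hand": 0}
  ]
}}

```text
t: 23.55
position: [0.5023, 0.3926, 0.1702]
ee_rot: [-180.0, -0.0, 161.9]
wrist_force: [0.3, -0.2, -0.1]
grip_width: 0.0951
finger_force: 0.0
```

```bash
python3 go.py LS,.004; python3 - <<'E'
from seg import *
cp=viewer.camera_params("wrist"); f=viewer.grab_frame("wrist"); g=np.clip(f*1.3,0,255).astype(np.uint8)[:,:,::-1].copy()
for P in(sq(.4983,.3937,.016,.064,72.2),circ(.4983,.3937,.016,.012)): cv2.polylines(g,[proj(cp,P).round().astype(int)],True,(0,255,0))
cv2.imwrite("pics/w5.png",g)
# also the ring tower
t=viewer.grab_frame("top"); ct=viewer.camera_params("top"); u,v=proj(ct,[.52,-.2,.03])[0].astype(int)
t=crop(np.clip(t*1.6,0,255).astype(np.uint8),u-45,v-48,80,96,4)
b=np.zeros((384,832,3),np.uint8); b[:,:512]=g; b[:,512:]=t; cv2.imwrite("pics/w5.png",b[:,:800])
E
```

```text
23.55 [0.5023 0.3926 0.1702] [-179.98   -0.    161.94] 0.0951
LS,.004 legs 2 each [ 0.021 -0.001  0.831]
```

View pics/w5.png

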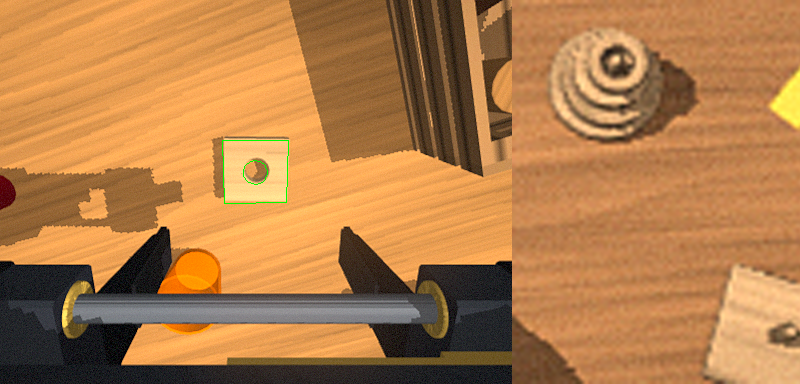

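The slab outline fits at (255,171), and the ring tower is complete (right half, (605,80)). The cup is about 130 mm from the finger. I'll descend and grip.

>>> {"api": "carry_out", "payload": {
  "commands": [
    {"dx": 0.04, "dy": 0, "dz": 0.3, "ax": 0, "ay": 0, "az": 0, "hand": 0},
    {"dx": 0.04, "dy": 0, "dz": 0.7, "ax": 0, "ay": 0, "az": 0, "hand": 0},
    {"dx": 0.04, "dy": 0, "dz": 0.83, "ax": 0, "ay": 0, "az": 0, "hand": 0},
    {"dx": 0.04, "dy": 0, "dz": 0.83, "ax": 0, "ay": 0, "az": 0, "hand": 0}
  ]
}}

```text
t: 24.05
position: [0.4973, 0.3951, 0.0857]
ee_rot: [-179.9, -0.1, 162.0]
wrist_force: [0.1, -0.6, 0.8]
grip_width: 0.0951
finger_force: 0.0
```

>>> {"api": "carry_out", "payload": {
  "commands": [
    {"dx": 0, "dy": 0, "dz": 0.3, "ax": 0, "ay": 0, "az": 0, "hand": 0},
    {"dx": 0, "dy": 0, "dz": 0.6, "ax": 0, "ay": 0, "az": 0, "hand": 0},
    {"dx": 0, "dy": 0, "dz": 0.83, "ax": 0, "ay": 0, "az": 0, "hand": 0},
    {"dx": 0, "dy": 0, "dz": 0.83, "ax": 0, "ay": 0, "az": 0, "hand": 0},
    {"dx": 0, "dy": 0, "dz": 0.83, "ax": 0, "ay": 0, "az": 0, "hand": 0}
  ]
}}

```text
t: 24.55
position: [0.4985, 0.3963, 0.0058]
ee_rot: [179.9, 0.1, 162.1]
wrist_force: [-0.1, 0.5, 0.5]
grip_width: 0.0951
finger_force: 0.0
```

>>> {"api": "carry_out", "payload": {
  "commands": [
    {"dx": 0, "dy": 0, "dz": 0, "ax": 0, "ay": 0, "az": 0, "hand": 255},
    {"dx": 0, "dy": 0, "dz": 0, "ax": 0, "ay": 0, "az": 0, "hand": 255},
    {"dx": 0, "dy": 0, "dz": 0, "ax": 0, "ay": 0, "az": 0, "hand": 255},
    {"dx": 0, "dy": 0, "dz": 0, "ax": 0, "ay": 0, "az": 0, "hand": 255},
    {"dx": 0, "dy": 0, "dz": 0, "ax": 0, "ay": 0, "az": 0, "hand": 255},
    {"dx": 0, "dy": 0, "dz": 0, "ax": 0, "ay": 0, "az": 0, "hand": 255},
    {"dx": 0, "dy": 0, "dz": 0, "ax": 0, "ay": 0, "az": 0, "hand": 255}
  ]
}}

```text
t: 25.25
position: [0.4977, 0.3961, 0.0045]
ee_rot: [180.0, 0.0, 162.1]
wrist_force: [-1.0, -1.1, 4.4]
grip_width: 0.0638
finger_force: 20.0
```

```bash
python3 go.py ,.17 SB,.17 SB,.019
```

```text
25.25 [0.4977 0.3961 0.0045] [1.7998e+02 1.0000e-02 1.6208e+02] 0.0638
,.17 legs 2 each [-0.     0.    -0.827]
SB,.17 legs 7 each [-0.175 -0.913 -0.   ]
SB,.019 legs 2 each [ 0.    -0.     0.755]
```

>>> {"api": "carry_out", "payload": {
  "commands": [
    {"dx": 0, "dy": 0, "dz": -0.3, "ax": 0, "ay": 0, "az": 0, "hand": 255},
    {"dx": 0, "dy": 0, "dz": -0.7, "ax": 0, "ay": 0, "az": 0, "hand": 255},
    {"dx": 0, "dy": 0, "dz": -1, "ax": 0, "ay": 0, "az": 0, "hand": 255},
    {"dx": 0, "dy": 0, "dz": -1, "ax": 0, "ay": 0, "az": 0, "hand": 255}
  ]
}}

```text
t: 25.65
position: [0.499, 0.397, 0.1081]
ee_rot: [179.7, 0.2, 162.1]
wrist_force: [0.5, 0.1, -1.2]
grip_width: 0.0639
finger_force: 20.0
```

>>> {"api": "carry_out", "payload": {
  "commands": [
    {"dx": -0.09, "dy": -0.45, "dz": -0.2, "ax": 0, "ay": 0, "az": 0, "hand": 255},
    {"dx": -0.175, "dy": -0.91, "dz": -0.5, "ax": 0, "ay": 0, "az": 0, "hand": 255},
    {"dx": -0.175, "dy": -0.91, "dz": -0.5, "ax": 0, "ay": 0, "az": 0, "hand": 255},
    {"dx": -0.175, "dy": -0.91, "dz": -0.5, "ax": 0, "ay": 0, "az": 0, "hand": 255}
  ]
}}

```text
t: 26.05
position: [0.4865, 0.3033, 0.1544]
ee_rot: [180.0, 0.0, 162.0]
wrist_force: [0.3, 1.3, -0.6]
grip_width: 0.0641
finger_force: 20.0
```

>>> {"api": "carry_out", "payload": {
  "commands": [
    {"dx": -0.09, "dy": -0.45, "dz": 0, "ax": 0, "ay": 0, "az": 0, "hand": 255},
    {"dx": -0.175, "dy": -0.91, "dz": 0, "ax": 0, "ay": 0, "az": 0, "hand": 255},
    {"dx": -0.175, "dy": -0.91, "dz": 0, "ax": 0, "ay": 0, "az": 0, "hand": 255},
    {"dx": -0.175, "dy": -0.91, "dz": 0, "ax": 0, "ay": 0, "az": 0, "hand": 255}
  ]
}}

```text
t: 26.45
position: [0.4752, 0.2123, 0.1533]
ee_rot: [-180.0, -0.1, 162.0]
wrist_force: [-0.2, 0.6, -0.9]
grip_width: 0.064
finger_force: 20.0
```

>>> {"api": "carry_out", "payload": {
  "commands": [
    {"dx": -0.09, "dy": -0.45, "dz": 0, "ax": 0, "ay": 0, "az": 0, "hand": 255},
    {"dx": -0.175, "dy": -0.91, "dz": 0, "ax": 0, "ay": 0, "az": 0, "hand": 255},
    {"dx": -0.175, "dy": -0.91, "dz": 0, "ax": 0, "ay": 0, "az": 0, "hand": 255},
    {"dx": -0.175, "dy": -0.91, "dz": 0, "ax": 0, "ay": 0, "az": 0, "hand": 255}
  ]
}}

```text
t: 26.85
position: [0.4641, 0.1207, 0.1537]
ee_rot: [180.0, -0.0, 162.0]
wrist_force: [-0.3, 0.9, 0.3]
grip_width: 0.064
finger_force: 20.0
```

>>> {"api": "carry_out", "payload": {
  "commands": [
    {"dx": -0.09, "dy": -0.45, "dz": 0, "ax": 0, "ay": 0, "az": 0, "hand": 255},
    {"dx": -0.175, "dy": -0.91, "dz": 0, "ax": 0, "ay": 0, "az": 0, "hand": 255},
    {"dx": -0.175, "dy": -0.91, "dz": 0, "ax": 0, "ay": 0, "az": 0, "hand": 255},
    {"dx": -0.175, "dy": -0.91, "dz": 0, "ax": 0, "ay": 0, "az": 0, "hand": 255}
  ]
}}

```text
t: 27.25
position: [0.4529, 0.0288, 0.1539]
ee_rot: [180.0, 0.0, 162.1]
wrist_force: [0.7, -0.1, 0.6]
grip_width: 0.0642
finger_force: 20.0
```

>>> {"api": "carry_out", "payload": {
  "commands": [
    {"dx": -0.09, "dy": -0.45, "dz": 0, "ax": 0, "ay": 0, "az": 0, "hand": 255},
    {"dx": -0.175, "dy": -0.91, "dz": 0, "ax": 0, "ay": 0, "az": 0, "hand": 255},
    {"dx": -0.175, "dy": -0.91, "dz": 0, "ax": 0, "ay": 0, "az": 0, "hand": 255},
    {"dx": -0.175, "dy": -0.91, "dz": 0, "ax": 0, "ay": 0, "az": 0, "hand": 255}
  ]
}}

```text
t: 27.65
position: [0.4415, -0.063, 0.1539]
ee_rot: [180.0, -0.0, 162.1]
wrist_force: [0.9, -0.1, -0.9]
grip_width: 0.064
finger_force: 20.0
```

>>> {"api": "carry_out", "payload": {
  "commands": [
    {"dx": -0.09, "dy": -0.45, "dz": 0, "ax": 0, "ay": 0, "az": 0, "hand": 255},
    {"dx": -0.175, "dy": -0.91, "dz": 0, "ax": 0, "ay": 0, "az": 0, "hand": 255},
    {"dx": -0.175, "dy": -0.91, "dz": 0, "ax": 0, "ay": 0, "az": 0, "hand": 255},
    {"dx": -0.175, "dy": -0.91, "dz": 0, "ax": 0, "ay": 0, "az": 0, "hand": 255}
  ]
}}

```text
t: 28.05
position: [0.4301, -0.1547, 0.1539]
ee_rot: [180.0, -0.0, 162.1]
wrist_force: [0.6, 0.9, -0.3]
grip_width: 0.0638
finger_force: 20.0
```

>>> {"api": "carry_out", "payload": {
  "commands": [
    {"dx": -0.09, "dy": -0.45, "dz": 0, "ax": 0, "ay": 0, "az": 0, "hand": 255},
    {"dx": -0.175, "dy": -0.91, "dz": 0, "ax": 0, "ay": 0, "az": 0.013, "hand": 255},
    {"dx": -0.175, "dy": -0.91, "dz": 0, "ax": 0, "ay": 0, "az": 0.013, "hand": 255},
    {"dx": -0.175, "dy": -0.91, "dz": 0, "ax": 0, "ay": 0, "az": 0.013, "hand": 255},
    {"dx": -0.175, "dy": -0.91, "dz": 0, "ax": 0, "ay": 0, "az": 0.013, "hand": 255},
    {"dx": -0.175, "dy": -0.91, "dz": 0, "ax": 0, "ay": 0, "az": 0.013, "hand": 255}
  ]
}}

```text
t: 28.65
position: [0.4186, -0.246, 0.1541]
ee_rot: [180.0, -0.0, 159.9]
wrist_force: [-0.6, -0.0, -0.4]
grip_width: 0.064
finger_force: 20.0
```

```bash
python3 go.py SB,.019; python3 - <<'E'
from seg import *
cp=viewer.camera_params("wrist"); f=viewer.grab_frame("wrist"); g=np.clip(f*1.3,0,255).astype(np.uint8)[:,:,::-1].copy()
for P in(sq(.418,-.2495,.014,.084,69.8),circ(.418,-.2495,.056,.003)): cv2.polylines(g,[proj(cp,P).round().astype(int)],True,(0,255,0))
np.save("w6.npy",f)
cv2.imwrite("pics/w6.png",cv2.resize(g[90:300,120:400],None,fx=2.8,fy=2.8,interpolation=cv2.INTER_CUBIC))
E
```

```text
28.65 [ 0.4186 -0.246   0.1541] [ 1.7998e+02 -1.0000e-02  1.5988e+02] 0.064
SB,.019 legs 2 each [-0.003 -0.018  0.676]
```

View pics/w6.png

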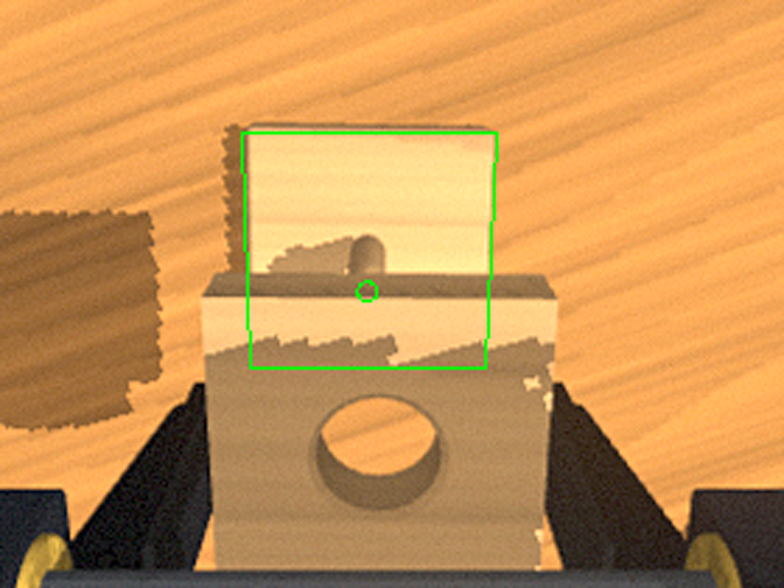

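The post tip matches at (367,291). The base's back edge, from (250,129) to (495,132), looks turned slightly from the prediction. I'll fit the edge lines numerically to get the yaw.

```bash
cat > edge.py <<'E'
from seg import *
from scipy.ndimage import map_coordinates, gaussian_filter
def edges(cp,f,x,y,z,s,yaw,t0=.1,t1=.9,w=.006):
    "sub-pixel edge offsets (mm, outward) across each side of the predicted square -> line fit"
    sat=gaussian_filter(f[:,:,2]/(f[:,:,0]+1.),.7)   # pale wood: high blue/red ratio
    out=[]
    for k in range(4):
        a=np.radians(yaw+90*k); n=np.array([np.cos(a),np.sin(a)]); t=np.array([-n[1],n[0]])
        T=np.linspace(t0-.5,t1-.5,25)*s; D=np.linspace(-w,w,61); off=[]
        for tt in T:
            P=np.array([[*(np.array([x,y])+n*(s/2+d)+t*tt),z] for d in D]); q=proj(cp,P)
            v=map_coordinates(sat,[q[:,1],q[:,0]],order=1); g=np.gradient(v); i=np.argmin(g); off.append(D[i] if g[i]<-.002 else np.nan)
        off=np.array(off); ok=np.isfinite(off)
        if ok.sum()<8: print(k,"few"); continue
        for _ in range(4):
            c=np.polyfit(T[ok],off[ok],1); r=abs(off-np.polyval(c,T)); ok=np.isfinite(off)&(r<max(.0006,np.nanmedian(r[ok])*2))
        print(f"side {yaw+90*k:.0f}: off {c[1]*1000:.1f} mm, turn {np.degrees(np.arctan(c[0]))*-1:+.2f}, n {ok.sum()}, rms {np.std(off[ok]-np.polyval(c,T[ok]))*1000:.2f}")
E
python3 - <<'E'
from edge import *
print("top SB"); edges(viewer.camera_params("top"),np.load("top.npy"),.418,-.2495,.014,.084,69.8)
print("top LS"); edges(viewer.camera_params("top"),np.load("top.npy"),.4983,.3937,.016,.064,72.2)
print("top SS"); edges(viewer.camera_params("top"),np.load("top.npy"),.6228,.1584,.016,.048,85)
print("wrist SB"); edges(viewer.camera_params("wrist"),np.load("w6.npy").astype(float),.418,-.2495,.014,.084,69.8)
E
```

```text
top SB
side 70: off 0.9 mm, turn -0.21, n 20, rms 0.37
side 160: off 0.1 mm, turn -0.45, n 17, rms 0.29
side 250: off -0.6 mm, turn -0.77, n 15, rms 0.25
side 340: off -0.3 mm, turn -1.60, n 16, rms 0.29
top LS
side 72: off 0.5 mm, turn -1.33, n 15, rms 0.23
side 162: off 0.6 mm, turn -0.83, n 15, rms 0.26
side 252: off 4.8 mm, turn -1.42, n 22, rms 0.75
side 342: off 0.4 mm, turn -1.87, n 18, rms 0.43
top SS
side 85: off 0.5 mm, turn -2.29, n 25, rms 1.11
side 175: off 1.3 mm, turn -6.01, n 20, rms 0.80
side 265: off 1.3 mm, turn -4.72, n 12, rms 0.26
side 355: off 1.3 mm, turn +0.60, n 17, rms 0.18
wrist SB
side 70: off -1.2 mm, turn -0.59, n 13, rms 0.26
side 160: off 2.4 mm, turn -0.79, n 23, rms 0.21
side 250: off 0.1 mm, turn -1.33, n 13, rms 0.24
side 340: off -1.7 mm, turn -6.65, n 7, rms 0.35
```

>>> {"api": "carry_out", "payload": {
  "commands": [
    {"dx": 0, "dy": -0.04, "dz": 0, "ax": 0, "ay": 0, "az": 0.0045, "hand": 255},
    {"dx": 0, "dy": -0.04, "dz": 0.2, "ax": 0, "ay": 0, "az": 0.0045, "hand": 255},
    {"dx": 0, "dy": -0.04, "dz": 0.4, "ax": 0, "ay": 0, "az": 0.0045, "hand": 255},
    {"dx": 0, "dy": -0.04, "dz": 0.67, "ax": 0, "ay": 0, "az": 0.0045, "hand": 255},
    {"dx": 0, "dy": -0.04, "dz": 0.67, "ax": 0, "ay": 0, "az": 0.0045, "hand": 255},
    {"dx": 0, "dy": -0.04, "dz": 0.67, "ax": 0, "ay": 0, "az": 0.0045, "hand": 255}
  ]
}}

```text
t: 29.3
position: [0.4168, -0.2515, 0.0874]
ee_rot: [180.0, -0.0, 158.9]
wrist_force: [0.7, -0.7, -0.1]
grip_width: 0.0637
finger_force: 20.0
```

>>> {"api": "carry_out", "payload": {
  "commands": [
    {"dx": 0, "dy": 0, "dz": 0.2, "ax": 0, "ay": 0, "az": 0, "hand": 255},
    {"dx": 0, "dy": 0, "dz": 0.4, "ax": 0, "ay": 0, "az": 0, "hand": 255},
    {"dx": 0, "dy": 0, "dz": 0.6, "ax": 0, "ay": 0, "az": 0, "hand": 255},
    {"dx": 0, "dy": 0, "dz": 0.66, "ax": 0, "ay": 0, "az": 0, "hand": 255},
    {"dx": 0, "dy": 0, "dz": 0.66, "ax": 0, "ay": 0, "az": 0, "hand": 255},
    {"dx": 0, "dy": 0, "dz": 0.66, "ax": 0, "ay": 0, "az": 0, "hand": 255}
  ]
}}

```text
t: 29.9
position: [0.4172, -0.2519, 0.0222]
ee_rot: [-180.0, 0.1, 158.9]
wrist_force: [0.5, 0.1, -0.1]
grip_width: 0.0637
finger_force: 20.0
```

```bash
python3 go.py ,.0187
```

```text
29.9 [ 0.4172 -0.2519  0.0222] [-1.7998e+02  8.0000e-02  1.5893e+02] 0.0637
,.0187 legs 1 each [0.    0.    0.035]
```

>>> {"api": "carry_out", "payload": {
  "commands": [
    {"dx": 0, "dy": 0.02, "dz": 0.0, "ax": 0, "ay": 0, "az": 0, "hand": 255},
    {"dx": 0, "dy": 0.02, "dz": 0.035, "ax": 0, "ay": 0, "az": 0, "hand": 255},
    {"dx": 0, "dy": 0.02, "dz": 0.035, "ax": 0, "ay": 0, "az": 0, "hand": 255},
    {"dx": 0, "dy": 0.02, "dz": 0.035, "ax": 0, "ay": 0, "az": 0, "hand": 255}
  ]
}}

```text
t: 30.3
position: [0.418, -0.2498, 0.0182]
ee_rot: [-180.0, 0.1, 158.9]
wrist_force: [0.7, 1.9, 6.0]
grip_width: 0.0643
finger_force: 20.0
```

>>> {"api": "carry_out", "payload": {
  "commands": [
    {"dx": 0, "dy": 0, "dz": 0, "ax": 0, "ay": 0, "az": 0, "hand": 0},
    {"dx": 0, "dy": 0, "dz": 0, "ax": 0, "ay": 0, "az": 0, "hand": 0},
    {"dx": 0, "dy": 0, "dz": 0, "ax": 0, "ay": 0, "az": 0, "hand": 0},
    {"dx": 0, "dy": 0, "dz": 0, "ax": 0, "ay": 0, "az": 0, "hand": 0},
    {"dx": 0, "dy": 0, "dz": 0, "ax": 0, "ay": 0, "az": 0, "hand": 0},
    {"dx": 0, "dy": 0, "dz": 0, "ax": 0, "ay": 0, "az": 0, "hand": 0}
  ]
}}

```text
t: 30.9
position: [0.4175, -0.2497, 0.0176]
ee_rot: [180.0, -0.0, 158.9]
wrist_force: [0.6, -0.4, -0.8]
grip_width: 0.0948
finger_force: 0.0
```

>>> {"api": "carry_out", "payload": {
  "commands": [
    {"dx": 0, "dy": 0, "dz": -0.3, "ax": 0, "ay": 0, "az": 0, "hand": 0},
    {"dx": 0, "dy": 0, "dz": -0.6, "ax": 0, "ay": 0, "az": 0, "hand": 0},
    {"dx": 0, "dy": 0, "dz": -1, "ax": 0, "ay": 0, "az": 0, "hand": 0},
    {"dx": 0, "dy": 0, "dz": -1, "ax": 0, "ay": 0, "az": 0, "hand": 0}
  ]
}}

```text
t: 31.3
position: [0.4189, -0.2507, 0.1215]
ee_rot: [-179.9, 0.4, 158.9]
wrist_force: [0.3, 0.1, 0.1]
grip_width: 0.0954
finger_force: 0.0
```

>>> {"api": "carry_out", "payload": {
  "commands": [
    {"dx": 0, "dy": 0, "dz": -0.3, "ax": 0, "ay": 0, "az": 0, "hand": 0},
    {"dx": 0, "dy": 0, "dz": -0.5, "ax": 0, "ay": 0, "az": 0, "hand": 0},
    {"dx": 0, "dy": 0, "dz": -0.5, "ax": 0, "ay": 0, "az": 0, "hand": 0},
    {"dx": 0, "dy": 0, "dz": -0.5, "ax": 0, "ay": 0, "az": 0, "hand": 0},
    {"dx": 0, "dy": 0, "dz": -0.5, "ax": 0, "ay": 0, "az": 0, "hand": 0}
  ]
}}

```text
t: 31.8
position: [0.4171, -0.2494, 0.1664]
ee_rot: [180.0, -0.1, 158.9]
wrist_force: [-0.4, 0.8, -0.4]
grip_width: 0.0948
finger_force: 0.0
```

```bash
python3 - <<'E'
from edge import *
s=sensors.get_state(); cp=viewer.camera_params("wrist"); f=viewer.grab_frame("wrist").astype(float); np.save("w7.npy",f)
print("slab"); edges(cp,f,.418,-.2495,.030,.064,69)
print("base"); edges(cp,f,.418,-.2495,.014,.084,69)
E
python3 go.py SS,.17 SS,.004
```

```text
slab
side 69: off 5.9 mm, turn +0.24, n 16, rms 0.10
side 159: off 1.9 mm, turn +3.84, n 8, rms 1.09
2 few
side 339: off 1.1 mm, turn +1.12, n 25, rms 0.30
base
side 69: off -0.5 mm, turn -0.09, n 23, rms 0.25
side 159: off 2.1 mm, turn +0.00, n 24, rms 0.19
side 249: off -0.1 mm, turn +0.49, n 20, rms 0.24
side 339: off -2.7 mm, turn +0.93, n 24, rms 0.31
31.85 [ 0.4171 -0.2494  0.1664] [ 1.7996e+02 -1.1000e-01  1.5893e+02] 0.0951
SS,.17 legs 5 each [-0.091  0.909 -0.007]
SS,.004 legs 2 each [-0.002 -0.001  0.83 ]
```

>>> {"api": "carry_out", "payload": {
  "commands": [
    {"dx": -0.05, "dy": 0.4, "dz": 0, "ax": 0, "ay": 0, "az": 0, "hand": 0},
    {"dx": -0.09, "dy": 0.91, "dz": 0, "ax": 0, "ay": 0, "az": 0, "hand": 0},
    {"dx": -0.09, "dy": 0.91, "dz": 0, "ax": 0, "ay": 0, "az": 0, "hand": 0},
    {"dx": -0.09, "dy": 0.91, "dz": 0, "ax": 0, "ay": 0, "az": 0, "hand": 0}
  ]
}}

```text
t: 32.25
position: [0.4587, -0.1671, 0.1668]
ee_rot: [180.0, -0.1, 159.1]
wrist_force: [-0.4, -0.0, 0.9]
grip_width: 0.095
finger_force: 0.0
```

>>> {"api": "carry_out", "payload": {
  "commands": [
    {"dx": -0.05, "dy": 0.4, "dz": 0, "ax": 0, "ay": 0, "az": 0, "hand": 0},
    {"dx": -0.09, "dy": 0.91, "dz": 0, "ax": 0, "ay": 0, "az": 0, "hand": 0},
    {"dx": -0.09, "dy": 0.91, "dz": 0, "ax": 0, "ay": 0, "az": 0, "hand": 0},
    {"dx": -0.09, "dy": 0.91, "dz": 0, "ax": 0, "ay": 0, "az": 0, "hand": 0}
  ]
}}

```text
t: 32.65
position: [0.4996, -0.0866, 0.1671]
ee_rot: [-180.0, -0.0, 159.0]
wrist_force: [0.1, -0.3, 0.3]
grip_width: 0.0951
finger_force: 0.0
```

>>> {"api": "carry_out", "payload": {
  "commands": [
    {"dx": -0.05, "dy": 0.4, "dz": 0, "ax": 0, "ay": 0, "az": 0, "hand": 0},
    {"dx": -0.09, "dy": 0.91, "dz": 0, "ax": 0, "ay": 0, "az": 0, "hand": 0},
    {"dx": -0.09, "dy": 0.91, "dz": 0, "ax": 0, "ay": 0, "az": 0, "hand": 0},
    {"dx": -0.09, "dy": 0.91, "dz": 0, "ax": 0, "ay": 0, "az": 0, "hand": 0}
  ]
}}

```text
t: 33.05
position: [0.5406, -0.0056, 0.1672]
ee_rot: [-180.0, -0.0, 158.9]
wrist_force: [0.3, -0.9, 0.5]
grip_width: 0.0951
finger_force: 0.0
```

>>> {"api": "carry_out", "payload": {
  "commands": [
    {"dx": -0.05, "dy": 0.4, "dz": 0, "ax": 0, "ay": 0, "az": 0, "hand": 0},
    {"dx": -0.09, "dy": 0.91, "dz": 0, "ax": 0, "ay": 0, "az": 0, "hand": 0},
    {"dx": -0.09, "dy": 0.91, "dz": 0, "ax": 0, "ay": 0, "az": 0, "hand": 0},
    {"dx": -0.09, "dy": 0.91, "dz": 0, "ax": 0, "ay": 0, "az": 0, "hand": 0}
  ]
}}

```text
t: 33.45
position: [0.5816, 0.0756, 0.1672]
ee_rot: [-180.0, -0.0, 158.9]
wrist_force: [0.1, -0.4, -0.0]
grip_width: 0.0951
finger_force: 0.0
```

>>> {"api": "carry_out", "payload": {
  "commands": [
    {"dx": -0.05, "dy": 0.4, "dz": 0, "ax": 0, "ay": 0, "az": 0, "hand": 0},
    {"dx": -0.09, "dy": 0.91, "dz": 0, "ax": 0, "ay": 0, "az": -0.04, "hand": 0},
    {"dx": -0.09, "dy": 0.91, "dz": 0, "ax": 0, "ay": 0, "az": -0.086, "hand": 0},
    {"dx": -0.09, "dy": 0.91, "dz": 0, "ax": 0, "ay": 0, "az": -0.086, "hand": 0},
    {"dx": -0.09, "dy": 0.91, "dz": 0, "ax": 0, "ay": 0, "az": -0.086, "hand": 0},
    {"dx": -0.09, "dy": 0.91, "dz": 0, "ax": 0, "ay": 0, "az": -0.086, "hand": 0},
    {"dx": -0.09, "dy": 0.91, "dz": 0, "ax": 0, "ay": 0, "az": -0.086, "hand": 0}
  ]
}}

```text
t: 34.15
position: [0.623, 0.1574, 0.1679]
ee_rot: [180.0, 0.0, 174.2]
wrist_force: [-0.4, 0.8, 0.1]
grip_width: 0.0951
finger_force: 0.0
```

```bash
python3 - <<'E'
from edge import *
s=sensors.get_state(); cp=viewer.camera_params("wrist"); f=viewer.grab_frame("wrist").astype(float)
edges(cp,f,.6228,.1584,.016,.048,85); fit(cp,f/1.2,"SS",.6228,.1584,.016,.048,1)
t=viewer.grab_frame("top").astype(float); ct=viewer.camera_params("top"); print("top slab"); edges(ct,t,.418,-.2495,.03,.064,69,w=.004); print("top base"); edges(ct,t,.418,-.2495,.014,.084,69,w=.004)
fit(ct,np.load("top.npy"),"SS",.6228,.1584,.016,.048,1)
E
python3 go.py SS,.004
```

```text
side 85: off 1.4 mm, turn -0.60, n 20, rms 0.24
side 175: off 3.3 mm, turn -0.18, n 24, rms 0.21
side 265: off -1.0 mm, turn +0.33, n 25, rms 0.26
side 355: off -0.4 mm, turn +1.66, n 23, rms 0.29
SS [0.6169 0.1601] [47.7 37.3] 86.0
top slab
0 few
1 few
side 249: off 4.0 mm, turn -0.16, n 20, rms 0.11
3 few
top base
side 69: off 1.4 mm, turn +1.47, n 16, rms 0.40
side 159: off 0.5 mm, turn +0.05, n 17, rms 0.48
side 249: off -0.6 mm, turn +0.02, n 17, rms 0.47
side 339: off -0.0 mm, turn +0.26, n 14, rms 0.28
SS [0.6227 0.1584] [46.9 46.5] 84.5
34.25 [0.623  0.158  0.1678] [1.8000e+02 1.0000e-02 1.7429e+02] 0.095
SS,.004 legs 2 each [0.002 0.002 0.819]
```

>>> {"api": "carry_out", "payload": {
  "commands": [
    {"dx": 0, "dy": 0, "dz": 0.3, "ax": 0, "ay": 0, "az": -0.003, "hand": 0},
    {"dx": 0, "dy": 0, "dz": 0.7, "ax": 0, "ay": 0, "az": -0.003, "hand": 0},
    {"dx": 0, "dy": 0, "dz": 0.82, "ax": 0, "ay": 0, "az": -0.003, "hand": 0},
    {"dx": 0, "dy": 0, "dz": 0.82, "ax": 0, "ay": 0, "az": -0.003, "hand": 0}
  ]
}}

```text
t: 34.65
position: [0.6224, 0.1585, 0.0843]
ee_rot: [-180.0, -0.2, 174.9]
wrist_force: [-0.5, -0.4, 0.4]
grip_width: 0.095
finger_force: 0.0
```

>>> {"api": "carry_out", "payload": {
  "commands": [
    {"dx": 0, "dy": 0, "dz": 0.3, "ax": 0, "ay": 0, "az": 0, "hand": 0},
    {"dx": 0, "dy": 0, "dz": 0.6, "ax": 0, "ay": 0, "az": 0, "hand": 0},
    {"dx": 0, "dy": 0, "dz": 0.82, "ax": 0, "ay": 0, "az": 0, "hand": 0},
    {"dx": 0, "dy": 0, "dz": 0.82, "ax": 0, "ay": 0, "az": 0, "hand": 0},
    {"dx": 0, "dy": 0, "dz": 0.82, "ax": 0, "ay": 0, "az": 0, "hand": 0}
  ]
}}

```text
t: 35.15
position: [0.624, 0.1588, 0.0053]
ee_rot: [180.0, 0.1, 174.9]
wrist_force: [0.1, 0.1, 0.4]
grip_width: 0.0954
finger_force: 0.0
```

>>> {"api": "carry_out", "payload": {
  "commands": [
    {"dx": 0, "dy": 0, "dz": 0, "ax": 0, "ay": 0, "az": 0, "hand": 255},
    {"dx": 0, "dy": 0, "dz": 0, "ax": 0, "ay": 0, "az": 0, "hand": 255},
    {"dx": 0, "dy": 0, "dz": 0, "ax": 0, "ay": 0, "az": 0, "hand": 255},
    {"dx": 0, "dy": 0, "dz": 0, "ax": 0, "ay": 0, "az": 0, "hand": 255},
    {"dx": 0, "dy": 0, "dz": 0, "ax": 0, "ay": 0, "az": 0, "hand": 255},
    {"dx": 0, "dy": 0, "dz": 0, "ax": 0, "ay": 0, "az": 0, "hand": 255},
    {"dx": 0, "dy": 0, "dz": 0, "ax": 0, "ay": 0, "az": 0, "hand": 255},
    {"dx": 0, "dy": 0, "dz": 0, "ax": 0, "ay": 0, "az": 0, "hand": 255}
  ]
}}

```text
t: 35.95
position: [0.6231, 0.1587, 0.0036]
ee_rot: [180.0, -0.0, 174.9]
wrist_force: [-0.1, 0.0, 1.1]
grip_width: 0.0479
finger_force: 20.0
```

```bash
python3 go.py ,.16 SB,.16 SB,.036
```

```text
35.95 [0.6231 0.1587 0.0036] [179.99  -0.   174.95] 0.0479
,.16 legs 2 each [ 0.     0.    -0.782]
SB,.16 legs 5 each [ 0.337 -0.849 -0.   ]
SB,.036 legs 2 each [-0.   -0.    0.62]
```

>>> {"api": "carry_out", "payload": {
  "commands": [
    {"dx": 0, "dy": 0, "dz": -0.3, "ax": 0, "ay": 0, "az": 0, "hand": 255},
    {"dx": 0, "dy": 0, "dz": -0.7, "ax": 0, "ay": 0, "az": 0, "hand": 255},
    {"dx": 0, "dy": 0, "dz": -1, "ax": 0, "ay": 0, "az": 0, "hand": 255},
    {"dx": 0, "dy": 0, "dz": -1, "ax": 0, "ay": 0, "az": 0, "hand": 255}
  ]
}}

```text
t: 36.35
position: [0.6248, 0.159, 0.1078]
ee_rot: [179.9, 0.4, 175.0]
wrist_force: [-0.1, 1.4, -0.7]
grip_width: 0.0476
finger_force: 20.0
```

>>> {"api": "carry_out", "payload": {
  "commands": [
    {"dx": 0.17, "dy": -0.4, "dz": -0.3, "ax": 0, "ay": 0, "az": 0, "hand": 255},
    {"dx": 0.34, "dy": -0.85, "dz": -0.5, "ax": 0, "ay": 0, "az": 0, "hand": 255},
    {"dx": 0.34, "dy": -0.85, "dz": -0.5, "ax": 0, "ay": 0, "az": 0, "hand": 255},
    {"dx": 0.34, "dy": -0.85, "dz": -0.5, "ax": 0, "ay": 0, "az": 0, "hand": 255}
  ]
}}

```text
t: 36.75
position: [0.5816, 0.0761, 0.1538]
ee_rot: [180.0, 0.0, 174.8]
wrist_force: [0.1, 0.3, 0.1]
grip_width: 0.0481
finger_force: 20.0
```

>>> {"api": "carry_out", "payload": {
  "commands": [
    {"dx": 0.17, "dy": -0.4, "dz": 0, "ax": 0, "ay": 0, "az": 0, "hand": 255},
    {"dx": 0.34, "dy": -0.85, "dz": 0, "ax": 0, "ay": 0, "az": 0, "hand": 255},
    {"dx": 0.34, "dy": -0.85, "dz": 0, "ax": 0, "ay": 0, "az": 0, "hand": 255},
    {"dx": 0.34, "dy": -0.85, "dz": 0, "ax": 0, "ay": 0, "az": 0, "hand": 255}
  ]
}}

```text
t: 37.15
position: [0.5406, -0.0046, 0.1528]
ee_rot: [180.0, -0.1, 174.9]
wrist_force: [0.6, 0.5, -0.3]
grip_width: 0.0479
finger_force: 20.0
```

>>> {"api": "carry_out", "payload": {
  "commands": [
    {"dx": 0.17, "dy": -0.4, "dz": 0, "ax": 0, "ay": 0, "az": 0, "hand": 255},
    {"dx": 0.34, "dy": -0.85, "dz": 0, "ax": 0, "ay": 0, "az": 0, "hand": 255},
    {"dx": 0.34, "dy": -0.85, "dz": 0, "ax": 0, "ay": 0, "az": 0, "hand": 255},
    {"dx": 0.34, "dy": -0.85, "dz": 0, "ax": 0, "ay": 0, "az": 0, "hand": 255}
  ]
}}

```text
t: 37.55
position: [0.4997, -0.0859, 0.1532]
ee_rot: [180.0, -0.0, 174.9]
wrist_force: [-0.7, 0.0, 0.1]
grip_width: 0.0479
finger_force: 20.0
```

>>> {"api": "carry_out", "payload": {
  "commands": [
    {"dx": 0.17, "dy": -0.4, "dz": 0, "ax": 0, "ay": 0, "az": 0, "hand": 255},
    {"dx": 0.34, "dy": -0.85, "dz": 0, "ax": 0, "ay": 0, "az": 0, "hand": 255},
    {"dx": 0.34, "dy": -0.85, "dz": 0, "ax": 0, "ay": 0, "az": 0, "hand": 255},
    {"dx": 0.34, "dy": -0.85, "dz": 0, "ax": 0, "ay": 0, "az": 0, "hand": 255}
  ]
}}

```text
t: 37.95
position: [0.4585, -0.1674, 0.1534]
ee_rot: [180.0, 0.0, 174.9]
wrist_force: [0.6, 0.2, 0.4]
grip_width: 0.0476
finger_force: 20.0
```

>>> {"api": "carry_out", "payload": {
  "commands": [
    {"dx": 0.17, "dy": -0.4, "dz": 0, "ax": 0, "ay": 0, "az": 0.03, "hand": 255},
    {"dx": 0.34, "dy": -0.85, "dz": 0, "ax": 0, "ay": 0, "az": 0.07, "hand": 255},
    {"dx": 0.34, "dy": -0.85, "dz": 0, "ax": 0, "ay": 0, "az": 0.0885, "hand": 255},
    {"dx": 0.34, "dy": -0.85, "dz": 0, "ax": 0, "ay": 0, "az": 0.0885, "hand": 255},
    {"dx": 0.34, "dy": -0.85, "dz": 0, "ax": 0, "ay": 0, "az": 0.0885, "hand": 255},
    {"dx": 0.34, "dy": -0.85, "dz": 0, "ax": 0, "ay": 0, "az": 0.0885, "hand": 255}
  ]
}}

```text
t: 38.55
position: [0.4172, -0.2483, 0.1535]
ee_rot: [180.0, -0.0, 159.2]
wrist_force: [1.0, 0.4, -0.6]
grip_width: 0.0477
finger_force: 20.0
```

```bash
python3 go.py SB,.036; python3 - <<'E'
from h import *
cp=viewer.camera_params("wrist"); g=np.clip(viewer.grab_frame("wrist")*1.3,0,255).astype(np.uint8)[:,:,::-1].copy()
for P in(sq(.418,-.2495,.014,.084,69),circ(.418,-.2495,.056,.003),sq(.418,-.2495,.03,.064,69)): cv2.polylines(g,[proj(cp,P).round().astype(int)],True,(0,255,0))
cv2.imwrite("pics/w8.png",cv2.resize(g[90:300,120:400],None,fx=2.8,fy=2.8,interpolation=cv2.INTER_CUBIC))
E
```

```text
38.55 [ 0.4172 -0.2483  0.1535] [179.99  -0.   159.24] 0.0477
SB,.036 legs 2 each [-0.006 -0.004  0.588]
```

View pics/w8.png

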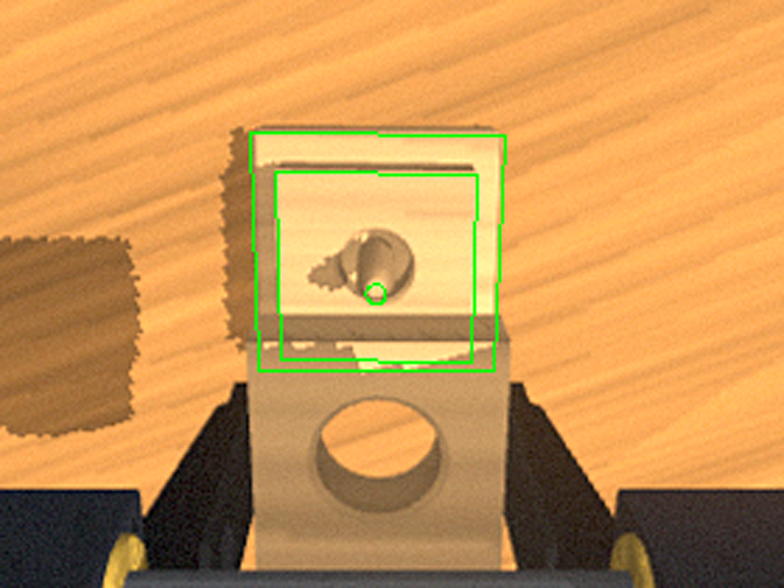

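The large slab lies square on its base, and the post tip is at (376,293) as predicted. The small slab is held square. I'll lower it.

>>> {"api": "carry_out", "payload": {
  "commands": [
    {"dx": -0.01, "dy": -0.01, "dz": 0.2, "ax": 0, "ay": 0, "az": 0.001, "hand": 255},
    {"dx": -0.01, "dy": -0.01, "dz": 0.4, "ax": 0, "ay": 0, "az": 0.001, "hand": 255},
    {"dx": -0.01, "dy": -0.01, "dz": 0.59, "ax": 0, "ay": 0, "az": 0.001, "hand": 255},
    {"dx": -0.01, "dy": -0.01, "dz": 0.59, "ax": 0, "ay": 0, "az": 0.001, "hand": 255}
  ]
}}

```text
t: 39.0
position: [0.4165, -0.2497, 0.0929]
ee_rot: [179.9, -0.2, 158.9]
wrist_force: [-0.2, -0.3, 0.6]
grip_width: 0.0478
finger_force: 20.0
```

>>> {"api": "carry_out", "payload": {
  "commands": [
    {"dx": 0, "dy": 0, "dz": 0.2, "ax": 0, "ay": 0, "az": 0, "hand": 255},
    {"dx": 0, "dy": 0, "dz": 0.4, "ax": 0, "ay": 0, "az": 0, "hand": 255},
    {"dx": 0, "dy": 0, "dz": 0.54, "ax": 0, "ay": 0, "az": 0, "hand": 255},
    {"dx": 0, "dy": 0, "dz": 0.58, "ax": 0, "ay": 0, "az": 0, "hand": 255},
    {"dx": 0, "dy": 0, "dz": 0.58, "ax": 0, "ay": 0, "az": 0, "hand": 255},
    {"dx": 0, "dy": 0, "dz": 0.58, "ax": 0, "ay": 0, "az": 0, "hand": 255}
  ]
}}

```text
t: 39.6
position: [0.4173, -0.2511, 0.0375]
ee_rot: [-180.0, 0.1, 158.9]
wrist_force: [-0.6, -0.1, 0.2]
grip_width: 0.0477
finger_force: 20.0
```

```bash
python3 go.py SB,.0338
```

```text
39.6 [ 0.4173 -0.2511  0.0375] [-1.7999e+02  6.0000e-02  1.5886e+02] 0.0477
SB,.0338 legs 1 each [-0.     0.017  0.037]
```

>>> {"api": "carry_out", "payload": {
  "commands": [
    {"dx": 0, "dy": 0.015, "dz": 0.0, "ax": 0, "ay": 0, "az": 0, "hand": 255},
    {"dx": 0, "dy": 0.015, "dz": 0.037, "ax": 0, "ay": 0, "az": 0, "hand": 255},
    {"dx": 0, "dy": 0.015, "dz": 0.037, "ax": 0, "ay": 0, "az": 0, "hand": 255},
    {"dx": 0, "dy": 0.015, "dz": 0.037, "ax": 0, "ay": 0, "az": 0, "hand": 255}
  ]
}}

```text
t: 40.0
position: [0.4178, -0.2497, 0.0333]
ee_rot: [-180.0, 0.1, 158.8]
wrist_force: [1.4, 1.6, 5.8]
grip_width: 0.0478
finger_force: 20.0
```

>>> {"api": "carry_out", "payload": {
  "commands": [
    {"dx": 0, "dy": 0, "dz": 0, "ax": 0, "ay": 0, "az": 0, "hand": 0},
    {"dx": 0, "dy": 0, "dz": 0, "ax": 0, "ay": 0, "az": 0, "hand": 0},
    {"dx": 0, "dy": 0, "dz": 0, "ax": 0, "ay": 0, "az": 0, "hand": 0},
    {"dx": 0, "dy": 0, "dz": 0, "ax": 0, "ay": 0, "az": 0, "hand": 0},
    {"dx": 0, "dy": 0, "dz": 0, "ax": 0, "ay": 0, "az": 0, "hand": 0},
    {"dx": 0, "dy": 0, "dz": 0, "ax": 0, "ay": 0, "az": 0, "hand": 0},
    {"dx": 0, "dy": 0, "dz": 0, "ax": 0, "ay": 0, "az": 0, "hand": 0}
  ]
}}

```text
t: 40.7
position: [0.4174, -0.2496, 0.0329]
ee_rot: [180.0, -0.0, 158.8]
wrist_force: [-0.8, 1.3, -0.0]
grip_width: 0.0939
finger_force: 0.0
```

>>> {"api": "carry_out", "payload": {
  "commands": [
    {"dx": 0, "dy": 0, "dz": -0.3, "ax": 0, "ay": 0, "az": 0, "hand": 0},
    {"dx": 0, "dy": 0, "dz": -0.6, "ax": 0, "ay": 0, "az": 0, "hand": 0},
    {"dx": 0, "dy": 0, "dz": -1, "ax": 0, "ay": 0, "az": 0, "hand": 0},
    {"dx": 0, "dy": 0, "dz": -1, "ax": 0, "ay": 0, "az": 0, "hand": 0}
  ]
}}

```text
t: 41.1
position: [0.4189, -0.2506, 0.1369]
ee_rot: [-179.9, 0.4, 158.8]
wrist_force: [-0.4, 0.0, -0.8]
grip_width: 0.0954
finger_force: 0.0
```

>>> {"api": "carry_out", "payload": {
  "commands": [
    {"dx": 0, "dy": 0.4, "dz": -0.2, "ax": 0, "ay": 0, "az": 0, "hand": 0},
    {"dx": 0, "dy": 0.8, "dz": -0.6, "ax": 0, "ay": 0, "az": 0, "hand": 0},
    {"dx": 0, "dy": 1, "dz": -0.6, "ax": 0, "ay": 0, "az": 0, "hand": 0},
    {"dx": 0, "dy": 1, "dz": -0.6, "ax": 0, "ay": 0, "az": 0, "hand": 0},
    {"dx": 0, "dy": 1, "dz": -0.6, "ax": 0, "ay": 0, "az": 0, "hand": 0}
  ]
}}

```text
t: 41.6
position: [0.4534, -0.156, 0.1924]
ee_rot: [-180.0, -0.0, 158.9]
wrist_force: [-0.0, -0.2, -0.3]
grip_width: 0.0949
finger_force: 0.0
```

>>> {"api": "carry_out", "payload": {
  "commands": [
    {"dx": 0, "dy": 0.4, "dz": 0, "ax": 0, "ay": 0, "az": 0, "hand": 0},
    {"dx": 0, "dy": 0.8, "dz": 0, "ax": 0, "ay": 0, "az": 0, "hand": 0},
    {"dx": 0, "dy": 1, "dz": 0, "ax": 0, "ay": 0, "az": 0, "hand": 0},
    {"dx": 0, "dy": 1, "dz": 0, "ax": 0, "ay": 0, "az": 0, "hand": 0},
    {"dx": 0, "dy": 1, "dz": 0, "ax": 0, "ay": 0, "az": 0, "hand": 0}
  ]
}}

```text
t: 42.1
position: [0.4892, -0.0638, 0.1921]
ee_rot: [-180.0, -0.1, 158.8]
wrist_force: [0.7, -0.5, -0.2]
grip_width: 0.0952
finger_force: 0.0
```

```bash
python3 - <<'E'
from h import *
k=lambda n,P,w,h,s:(lambda u,v:crop(np.clip(viewer.grab_frame(n)*1.5,0,255).astype(np.uint8),u-w//2,v-h//2,w,h,s))(*proj(viewer.camera_params(n),P)[0].astype(int))
b=np.zeros((600,800,3),np.uint8)
b[:300,:400]=k("top",[.5,-.2,.03],100,75,4); b[:300,400:]=k("scene",[.5,-.2,.03],100,75,4)
b[300:,:400]=k("top",[.52,.12,.03],200,150,2); b[300:,400:]=k("scene",[.52,.1,.03],200,150,2)
cv2.imwrite("pics/end.png",b)
E
```

```text
(no output)
```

View pics/end.png

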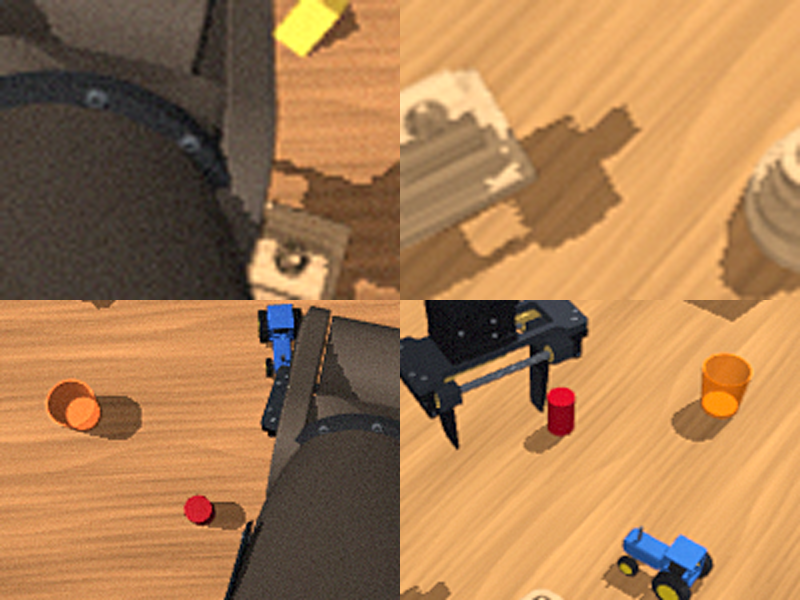

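Both towers stand: the square stack is aligned (top left, (290,260)). The cup, cylinder and tractor have not moved. The small slab touched down at 33 mm, the height expected for lying flat on the large one. I'm handing the job in.

```bash
python3 -c "
from rig import sign_off; print(sign_off())"
```

```text
the job is handed in; nothing more can be done
None
```

Both towers are back together on their bases, each with its largest piece at the bottom, the square slabs are lined up with their base's edges, and the job was handed in at about 42 s; no verdict came back.

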